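Tip the brass nipple out of the deep pipe holder and re-rack the holder

TASK

Take the tall capped-pipe holder out of the slanted rack and tip it over the parts tray so that the brass nipple lying deep inside it slides out and comes to rest in the tray; keep the mouth low over the tray so that the nipple slides in rather than falls. Then put the empty holder back in its free notch of the rack, foot fully down on the ledge, and let go. Leave the short holder, the two worm clamps and the orange coupling where they are.

Things in the scene. Friction and masses are not known exactly. Their poses are not given: they have to be found in the camera images.
- rack: Fixed bench rack of plywood slats, 344 mm wide, 230 deep, 155 high, that carries two pipe holders side by side, leaning back 45 degrees: foot square on a sloping ledge, barrel in a notch of a slat. Origin on the bench under its middle; x level, the way the holders' mouths lean (away from the robot when unturned), y along the slats, z up. A seated holder's axis runs along (0.707, 0, 0.707).
- notch0_foot (a point): Centre of a seated holder's foot face, left notch (rack x -65, y +75, z 45 mm). Open-topped notch 60 mm wide, 30 deep, in a 12 mm slat 124 to 136 mm up from the foot; the slat's horns rise 6 mm over the holder's axis, the ledge 22 mm; the rest lies lower. Nothing else is within 45 mm beside the barrel. The tall holder starts in either notch, the short one in the other.
- notch1_foot (a point): The same for the right notch (rack y -75 mm).
- holder_grip (a point): On the tall holder's axis, 85 mm from its foot face, near its balance point when loaded: a good place to grip. White plastic pipe, outer diameter 48 mm, inner 41, with a grey cap (57 mm diameter, 36 high, its floor 8 mm) on the foot; 240 mm long overall, about 0.24 kg. Its z axis runs along the pipe to the open mouth.
- holder_foot (a point): Centre of the tall holder's foot face (outer face of the cap); same axes.
- holder_mouth (a point): Centre of the tall holder's open mouth, 240 mm from the foot face; same axes.
- nipple_center (a point): Middle of the brass pipe nipple: 80 mm long (its z axis), threaded ends 27 mm in diameter, hexagon 30 mm across flats in the middle, about 0.16 kg. It starts at the bottom of the tall holder, its upper end about 150 mm below the mouth. Tipped slowly, it starts to slide out by itself when the mouth points 25 to 30 degrees below level (the pipe can turn some degrees in the fingers).
- tray: Fixed shallow open-topped grey plastic parts tray, 220 (x) by 180 (y) by 40 mm high, walls and floor 4 mm. Origin under its centre on the bench.
- short_holder: The short holder in the other notch: same pipe and cap, 165 mm long, empty. Origin at its foot face. Leave alone.
- clamp_a: Stainless worm-drive hose clamp lying on the bench, 72 mm across, 13 mm high. Origin under the band's centre. Leave alone.
- clamp_b: The other worm-drive clamp, the same. Leave alone.
- coupling: Orange plastic pipe coupling standing on end, 72 mm in diameter, 78 mm high. Origin under its centre. Leave alone.

How it is judged:
By the outcome, as a careful person would: the job done as asked, in the order asked, and still so for the second after the job is handed in, with the robot touching nothing.
It also fails if it takes over 58 s, if anything falls off the work surface, if the arm or the gripper's body presses on something with over 40 N, if the wrist force passes 120 N, or if a joint passes its speed limit or range.

ROBOT

A 6-joint arm with a two-finger parallel gripper is mounted at the origin on the work surface. World frame = base frame: x ahead of the robot, y to its left, z up, the work surface at z = 0. Lengths are in m, angles in rad, forces in N, time in s.
With the tool pointing down it reaches from about 0.3 to 0.825 m from the base axis. Payload 5.4 kg.
Tool frame: the origin (TCP) lies between the finger pads; the fingertips stand 11 mm ahead of it and the grasp point (between the pads) lies 8 mm behind it; y points along the fingers, x is the direction in which the jaws open and shut, and the axes are right-handed (so a half turn about y gives the same grasp; the last joint's range is limited). The gripper opens to 92 mm and grips with 3 to 60 N. Pads are 20 mm wide; open, the fingers measure 128 mm over their backs; the gripper's body (75 mm by 189 mm) begins 69 mm behind the grasp point.
Start: joints at [1.121, 0.158, 1.597, -0, 1.386, -0.21], TCP at [0.137, 0.559, 0.226] pointing down, gripper open.
Joint ranges: [-2.91, 2.91], [-0.94, 2.29], [0.18, 2.7], [-1.29, 4.43], [0.17, 2.64], [-3, 3]. Speed limits (rad/s): [2.57, 2.57, 3.14, 3.14, 3.14, 3.14].

INTERFACE

Orientations are given as a unit quaternion [x, y, z, w].
In Python, from station import get_state, optics, finish_job gives the robot as it stands.
- The arm moves only by the tool servo_tool, never from a script. Its argument "steps" is a list of rows, each a list of 3 entries, a list of its own where there are three numbers: the opening, from 0 (shut) to 1 (fully open), then the shift along the world's x, y, z normalised to -1 to 1, where 1 is 500 mm, then the turn about the world's z normalised to -1 to 1, where 1 is 90 degrees. A call has 1 to 10 rows; each row is the pose to reach, as a shift and turn from the pose measured when the call began; what a row does not reach only later rows make up. A row lasts 1/12 s, in which the tool goes at most 41.7 mm and 7.16 degrees, less where a joint would pass 70% of its speed; a pose out of reach is approached as far as the arm can. A call with a number of a shift or a turn outside -1 to 1 is refused whole. A call with a gripper value outside its range is refused whole. The fingers move at their own pace and stop on an object; "squeeze" is the grip in N (left out, the last holds). Time passes only in rows, so rows that repeat a pose let the fingers close. It gives the time, the measured TCP pose, the force and the opening at its end, in the units of the state.
- get_state(): the state, without advancing time (a new reading comes with each control period).
- optics.camera(name): name is "scene" or "top" or "wrist"; returns a dict with "img" (400x640x3 uint8, red, green, blue), "depth" (400x640 float32, m along the optical axis (not along the pixel's ray), 0 where there is no reading), "mtx" (3x3 intrinsics, pixels), "k1" (the pictures are not rectified: a ray, as slopes to the right and down, at radius r is drawn at 1 + k1 r^2 times it, then the intrinsics apply), "R" (3x3) and "t" (3): a world point X has camera coordinates R X + t; the wrist camera has in their place "tool_from_camera" (4x4, takes a point from camera to tool coordinates, whose origin is the TCP and whose axes are the tool frame's). Camera axes: x right, y down, z forward; pixel columns grow to the right and rows downward; lengths in m; the calibration is good to about 2 mm. A picture is of the moment at which its call begins: read the wrist's pose just before it.
- finish_job(): hands the job in, once; it reports no verdict.
The state is a dict: "time_s": time; "joints": joint angles; "dq": joint speeds; "joint_efforts": joint torques, N m; "tcp_pos": TCP position; "eef_rot": TCP orientation; "wrist_force": force on the tool from outside, world axes, zero at the start; "wrist_torque": the same for the moment, N m; "opening": finger opening in m.
Only numpy, scipy, OpenCV 4.12 (cv2) and the standard library are available. Lean on these libraries where they do the work, as an engineer would, in place of code of your own. Each camera call takes 0.05 s, during which the arm holds its last target.

## Working session

There is one attempt and no reset: what is moved stays moved. The work goes in short steps, Python scripts to look and compute and a tool call to move; the robot and the scene stay as the last step left them, time stands still between calls to the robot, and variables do not carry over. Pictures are saved under pics/ and viewed, and the job is handed in when it is done.

Besides the shell and the picture viewer there is one more tool, called after "Emit:" as a command line: name --argument value ..., lists and objects as JSON in quotes. servo_tool: Moves the arm, as the interface text tells. Scaled input: -1 to 1 covers 500 mm each way for a shift and 90 degrees each way for a turn. Its arguments: {"type":"object","properties":{"steps":{"type":"array","items":{"type":"array"}},"squeeze":{"type":"number"}},"required":["steps"]}

```bash
ls; mkdir -p pics
cat > h.py <<'E'
import numpy as np, cv2
from station import get_state, optics
def cam(n):
    c=optics.camera(n); return c
def save(n,c): cv2.imwrite('pics/'+n+'.png',c['img'][:,:,::-1])
def rays(c):
    h,w=c['depth'].shape
    u,v=np.meshgrid(np.arange(w),np.arange(h))
    p=np.stack([u,v],-1).reshape(-1,1,2).astype(np.float64)
    q=cv2.undistortPoints(p,np.array(c['mtx'],float),np.array([c['k1'],0,0,0,0],float)).reshape(h,w,2)
    return q
def cloud(c):
    q=rays(c); d=c['depth'][...,None]
    P=np.concatenate([q*d,d],-1)
    if 'R' in c: return (P-np.array(c['t']))@np.array(c['R'])
    return P
def proj(c,X):
    Y=np.atleast_2d(X)@np.array(c['R']).T+np.array(c['t']); q=Y[:,:2]/Y[:,2:]
    q=q*(1+c['k1']*(q**2).sum(1,keepdims=True)); m=np.array(c['mtx'])
    return q@m[:2,:2].T+m[:2,2]
E
python3 - <<'E'
from h import *
print(get_state())
for n in['scene','top','wrist']:
    c=cam(n); save(n+'0',c); np.savez('pics/'+n+'0.npz',**c); print(n,c['mtx'],c['k1'],c.get('t'))
E
```

```text
pics
{'time_s': 0.0, 'joints': array([ 1.12087447e+00,  1.59033701e-01,  1.59825810e+00, -2.63606613e-05,
        1.38618290e+00, -2.10112313e-01]), 'dq': array([ 0.00069942, -0.0001693 , -0.00014267,  0.00140189, -0.00136753,
       -0.00143447]), 'joint_efforts': array([ 1.90476610e-03, -3.85561967e+01, -3.22116101e+01,  7.04111438e-02,
        3.76802066e-02, -1.07816097e-04]), 'tcp_pos': array([0.13633389, 0.55796902, 0.22461457]), 'eef_rot': array([ 0.55651841,  0.43600877, -0.43719591, -0.55591667]), 'wrist_force': array([-0.69110007,  1.12010439,  0.88659333]), 'wrist_torque': array([-0.00771543, -0.01534379,  0.03507717]), 'opening': 0.09184456408274227}
scene [[469.46602474   0.         319.54145865]
 [  0.         469.46602474 209.82335201]
 [  0.           0.           1.        ]] 0.027462084918938867 [-0.12645593 -0.2620425   1.63968447]
top [[377.29941718   0.         316.23623405]
 [  0.         377.29941718 196.56451577]
 [  0.           0.           1.        ]] -0.0734620765942322 [0.01069251 0.60859462 0.77628797]
wrist [[294.03333786   0.         320.44474712]
 [  0.         294.03333786 200.5418116 ]
 [  0.           0.           1.        ]] -0.018751613150950478 None
```

View pics/scene0.png

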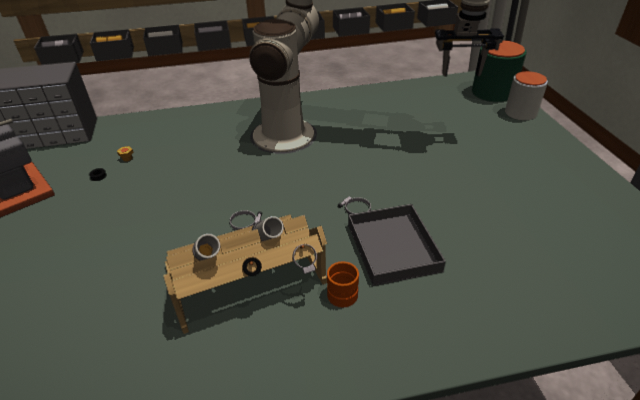

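View pics/top0.png

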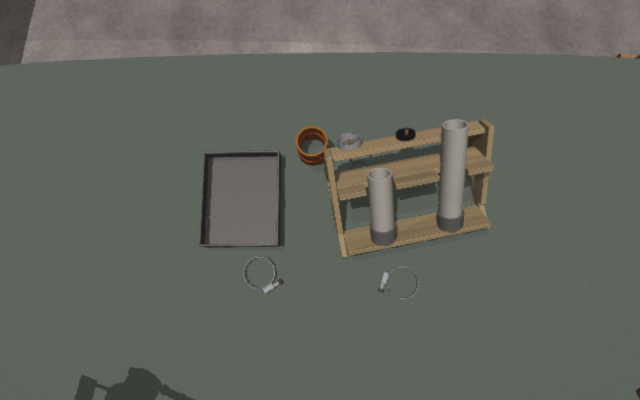

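Run:
```python
from scipy.spatial.transform import Rotation as R
print(R.from_quat([ 0.55651841,  0.43600877, -0.43719591, -0.55591667]).as_matrix().round(3))
```

```text
[[ 0.238 -0.001 -0.971]
 [ 0.971 -0.002  0.238]
 [-0.002 -1.     0.   ]]
```

Run:
```python
from h import *
c=dict(np.load('pics/top0.npz')); P=cloud(c)
def at(u,v): return P[v-1:v+2,u-1:u+2].reshape(-1,3).mean(0).round(3)
for n,(u,v) in dict(tall_mouthedge=(455,150),tall_mid=(452,190),tall_cap=(450,222),short=(381,205),shortcap=(383,236),ledge=(415,235),slatmid=(415,175),slattop=(430,143),tray=(242,200),trayTL=(205,153),trayBR=(278,244),trayTR=(278,153),trayBL=(203,244),coup=(300,133),bench=(150,300)).items(): print(n,at(u,v))
# tray: dark-ish pixels with z 0.03..0.05
# tall pipe fit: pts within image polygon
for nm,(u0,u1,v0,v1) in dict(tall=(436,468,125,232),short=(366,398,172,245)).items():
    Q=P[v0:v1,u0:u1].reshape(-1,3); I=c['img'][v0:v1,u0:u1].reshape(-1,3).astype(int)
    sat=I.max(1)-I.min(1); m=(sat<28)&(I.max(1)>120)&(Q[:,2]>0.05)
    Q=Q[m]; ctr=Q.mean(0); U,S,V=np.linalg.svd(Q-ctr,full_matrices=False); a=V[0]*np.sign(V[0][2])
    t=(Q-ctr)@a
    print(nm,m.sum(),ctr.round(4),a.round(3),(t.min(),t.max()),S/np.sqrt(m.sum()), np.degrees(np.arctan2(a[1],a[0])))
```

```text
tall_mouthedge [ 0.669 -0.252  0.202]
tall_mid [ 0.606 -0.263  0.137]
tall_cap [ 0.548 -0.272  0.084]
short [ 0.576 -0.12   0.136]
shortcap [ 0.519 -0.13   0.084]
ledge [ 0.524 -0.204  0.054]
slatmid [ 0.638 -0.191  0.133]
slattop [ 0.718 -0.235  0.098]
tray [0.611 0.189 0.004]
trayTL [0.717 0.274 0.039]
trayBR [0.506 0.097 0.032]
trayTR [0.716 0.102 0.036]
trayBL [0.505 0.27  0.027]
coup [0.75  0.048 0.076]
bench [0.376 0.398 0.   ]
tall 1638 [ 0.6391 -0.2608  0.1668] [0.647 0.154 0.746] (np.float64(-0.11612510725035297), np.float64(0.44710303154290904)) [0.06193034 0.0243305  0.00968398] 13.404618671137284
short 1039 [ 0.5847 -0.1203  0.137 ] [0.44  0.15  0.885] (np.float64(-0.07231449850936197), np.float64(0.6127759805984476)) [0.04462956 0.02785003 0.01006688] 18.84453553303958
```

Run:
```python
from h import *
from scipy.optimize import least_squares
c=dict(np.load('pics/top0.npz')); P=cloud(c)
for nm,(u0,u1,v0,v1),L in (('tall',(430,475,118,235),.24),('short',(362,402,165,247),.165)):
    Q=P[v0:v1,u0:u1].reshape(-1,3); I=c['img'][v0:v1,u0:u1].reshape(-1,3).astype(int)
    sat=I.max(1)-I.min(1); m=(sat<30)&(I.max(1)>110)&(Q[:,2]>0.05)&(Q[:,2]<.25)
    Q=Q[m]; x0=[*np.median(Q,0),.7,.12]; x0[2]-=.02
    def ax(p):
        a=np.array([np.cos(p[4])*np.cos(p[3]),np.sin(p[4])*np.cos(p[3]),np.sin(p[3])]); return p[:3],a
    def f(p):
        o,a=ax(p); d=Q-o; r=np.linalg.norm(d-np.outer(d@a,a),axis=1)-.024
        return np.append(r,(o-Q.mean(0))@a)
    s=least_squares(f,x0,loss='soft_l1',f_scale=.001); o,a=ax(s.x)
    r=f(s.x)[:-1]; g=abs(r)<.003; t=(Q[g]-o)@a
    print(nm,g.sum(),len(g),o.round(4),a.round(3),'tilt,yaw',np.degrees(s.x[3:]),'mouth',(o+a*np.percentile(t,99.5)).round(4),'foot',(o+a*(np.percentile(t,99.5)-L)).round(4))
# tray & ledge & slats masks
Z=P[...,2]; u,v=np.meshgrid(np.arange(640),np.arange(400))
for nm,(u0,u1,v0,v1) in dict(tray=(190,290,140,255)).items():
    Q=P[v0:v1,u0:u1].reshape(-1,3); m=(Q[:,2]>.036)&(Q[:,2]<.046)
    print(nm,m.sum(),cv2.minAreaRect((Q[m,:2]*1000).astype(np.float32)), np.percentile(Q[m],[1,99],axis=0))
Q=P[205:255,330:500].reshape(-1,3);I=c['img'][205:255,330:500].reshape(-1,3).astype(int)
m=(I[:,0]-I[:,2]>35)&(Q[:,2]>.03)
print(m.sum(),cv2.minAreaRect((Q[m,:2]*1000).astype(np.float32)),np.percentile(Q[m],[1,50,99],axis=0))
```

```text
tall 1841 1946 [ 0.6566 -0.2619  0.1552] [0.688 0.14  0.712] tilt,yaw [45.394615   11.51512432] mouth [ 0.7155 -0.2499  0.2161] foot [ 0.5503 -0.2836  0.0452]
short 1120 1227 [ 0.5992 -0.1212  0.1261] [0.685 0.136 0.716] tilt,yaw [45.69803001 11.21976127] mouth [ 0.6347 -0.1142  0.1632] foot [ 0.5217 -0.1366  0.0451]
tray 689 ((611.3869018554688, 187.4154052734375), (221.88047790527344, 180.04315185546875), 0.45093148946762085) [[0.50186098 0.09681714 0.03643593]
 [0.72158917 0.27716721 0.04356731]]
1891 ((557.9655151367188, -176.2566375732422), (126.09962463378906, 371.1899108886719), 14.152946472167969) [[ 0.48505532 -0.36434761  0.03051266]
 [ 0.52928847 -0.19683744  0.05330042]
 [ 0.57922698 -0.02745227  0.08543409]]
```

Emit:
servo_tool --steps '[[0.8,[0.4,-0.72,0.16],0.278],[0.8,[0.4,-0.72,0.16],0.278],[0.8,[0.4,-0.72,0.16],0.278],[0.8,[0.4,-0.72,0.16],0.278],[0.8,[0.4,-0.72,0.16],0.278],[0.8,[0.4,-0.72,0.16],0.278],[0.8,[0.4,-0.72,0.16],0.278],[0.8,[0.4,-0.72,0.16],0.278],[0.8,[0.4,-0.72,0.16],0.278],[0.8,[0.4,-0.72,0.16],0.278]]' --squeeze 30

```text
time_s: 0.98
tcp_pos: [0.3322, 0.2043, 0.3034]
eef_rot: [-0.449, -0.547, 0.547, 0.448]
wrist_force: [0.6, 0.2, 0.1]
opening: 0.0735
```

Emit:
servo_tool --steps '[[0.8,[0.518,-0.96,0],0],[0.8,[0.518,-0.96,0],0],[0.8,[0.518,-0.96,0],0],[0.8,[0.518,-0.96,0],0],[0.8,[0.518,-0.96,0],0],[0.8,[0.518,-0.96,0],0],[0.8,[0.518,-0.96,0],0],[0.8,[0.518,-0.96,0],0],[0.8,[0.518,-0.96,0],0],[0.8,[0.518,-0.96,0],0]]'

```text
time_s: 1.82
tcp_pos: [0.5298, -0.1629, 0.3029]
eef_rot: [-0.449, -0.546, 0.547, 0.448]
wrist_force: [0.7, 0.9, -0.3]
opening: 0.0734
```

Emit:
servo_tool --steps '[[0.8,[0.15,-0.28,0],0],[0.8,[0.15,-0.28,0],0],[0.8,[0.15,-0.28,0],0],[0.8,[0.15,-0.28,0],0],[0.8,[0.15,-0.28,0],0]]'

```text
time_s: 2.23
tcp_pos: [0.6052, -0.3084, 0.2985]
eef_rot: [-0.449, -0.545, 0.546, 0.451]
wrist_force: [0.0, -1.1, -1.1]
opening: 0.0734
```

Run:
```python
from h import *
s=get_state(); print(s['tcp_pos'],s['joints'])
c=cam('wrist'); save('w1',c)
```

```text
[ 0.60523714 -0.30843923  0.29852347] [-6.47771001e-01  3.99970482e-01  1.16300382e+00 -2.09763538e-03
  1.58149848e+00 -2.41072486e+00]
```

View pics/w1.png

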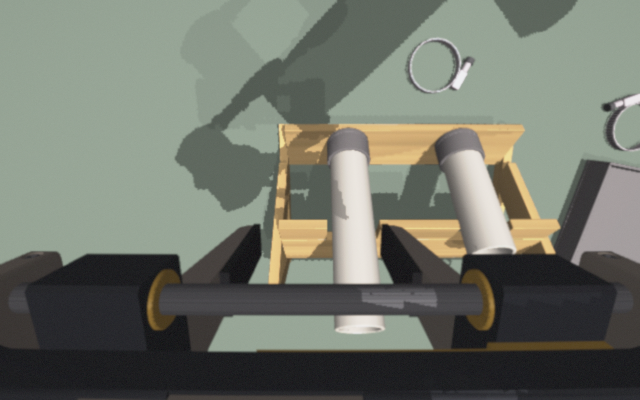

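Emit:
servo_tool --steps '[[0.8,[-0.029,0.066,-0.02],0],[0.8,[-0.029,0.066,-0.06],0],[0.8,[-0.029,0.066,-0.1],0],[0.8,[-0.029,0.066,-0.14],0],[0.8,[-0.029,0.066,-0.18],0],[0.8,[-0.029,0.066,-0.18],0]]'

```text
time_s: 2.78
tcp_pos: [0.5877, -0.2696, 0.2049]
eef_rot: [-0.445, -0.546, 0.547, 0.453]
wrist_force: [-1.2, 1.1, -0.9]
opening: 0.0733
```

Run:
```python
from h import *
from scipy.spatial.transform import Rotation as R
s=get_state(); print(s['tcp_pos'],R.from_quat(s['eef_rot']).as_matrix().round(3))
c=cam('wrist'); save('w2',c); print(np.array(c['tool_from_camera']).round(3))
```

```text
[ 0.58773723 -0.26962661  0.20494745] [[-0.193 -0.01  -0.981]
 [ 0.981  0.007 -0.194]
 [ 0.008 -1.     0.009]]
[[ 1.    -0.     0.    -0.   ]
 [-0.    -0.235  0.972 -0.158]
 [-0.    -0.972 -0.235  0.065]
 [ 0.     0.     0.     1.   ]]
```

View pics/w2.png

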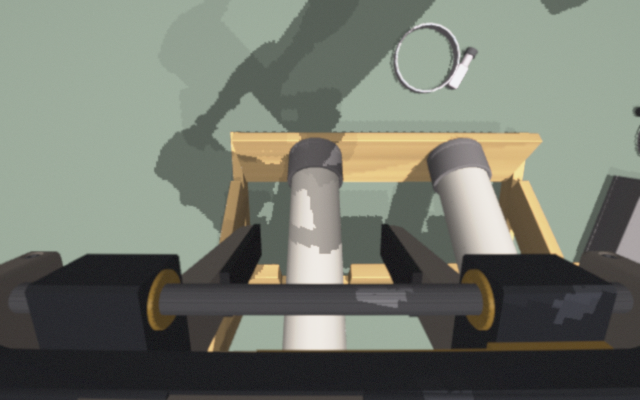

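Emit:
servo_tool --steps '[[0.8,[0.006,-0.012,-0.06],0],[0.8,[0.006,-0.012,-0.12],0],[0.8,[0.006,-0.012,-0.18],0],[0.8,[0.006,-0.012,-0.232],0],[0.8,[0.006,-0.012,-0.232],0],[0.8,[0.006,-0.012,-0.232],0]]'

```text
time_s: 3.33
tcp_pos: [0.5915, -0.276, 0.0921]
eef_rot: [-0.445, -0.546, 0.547, 0.452]
wrist_force: [0.9, -0.0, 0.2]
opening: 0.0734
```

Run:
```python
from h import *
s=get_state(); print(s['tcp_pos'],s['wrist_force'])
c=cam('wrist'); save('w3',c)
```

```text
[ 0.59152946 -0.27595568  0.09208004] [ 0.85825494 -0.01779399  0.23660366]
```

View pics/w3.png

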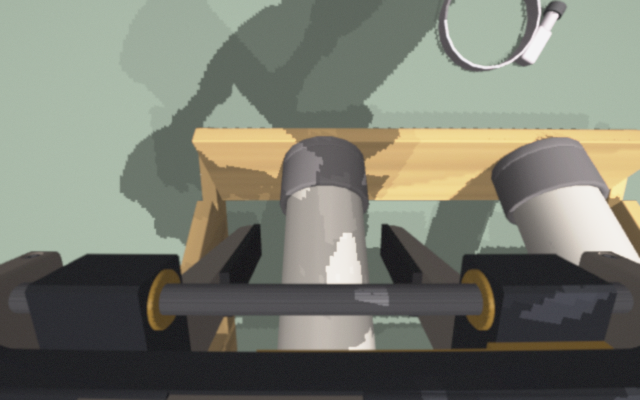

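Emit:
servo_tool --steps '[[0.8,[0,0,-0.008],0],[0.0,[0,0,-0.008],0],[0.0,[0,0,-0.008],0],[0.0,[0,0,-0.008],0],[0.0,[0,0,-0.008],0],[0.0,[0,0,-0.008],0]]' --squeeze 40

```text
time_s: 3.88
tcp_pos: [0.5936, -0.2754, 0.0911]
eef_rot: [0.447, 0.547, -0.546, -0.451]
wrist_force: [0.8, 6.2, 3.7]
opening: 0.0482
```

Emit:
servo_tool --steps '[[0,[0,0,0.04],0],[0,[0,0,0.08],0],[0,[0,0,0.14],0],[0,[0,0,0.2],0],[0,[0,0,0.26],0],[0,[0,0,0.32],0],[0,[0,0,0.38],0],[0,[0,0,0.4],0],[0,[0,0,0.4],0]]'

```text
time_s: 4.63
tcp_pos: [0.5947, -0.2763, 0.2943]
eef_rot: [0.449, 0.547, -0.545, -0.449]
wrist_force: [-0.6, -0.0, -4.4]
opening: 0.048
```

```bash
cat > fit.py <<'E'
from h import *
from scipy.optimize import least_squares
from scipy.spatial.transform import Rotation as Ro
def hold(name, camn='top', box=None):
    s=get_state(); c=cam(camn); save(name,c); P=cloud(c); I=c['img'].astype(int); return s,c,P,I
E
python3 - <<'E'
from fit import *
s=get_state(); print(s['tcp_pos'],s['wrist_force'],s['wrist_torque'])
c=cam('scene'); save('s4',c); c=cam('top'); save('t4',c)
E
```

```text
[ 0.59467934 -0.27625216  0.29427724] [-0.55714843 -0.01991487 -4.42617368] [-0.01607776  0.01928679  0.003723  ]
```

View pics/s4.png

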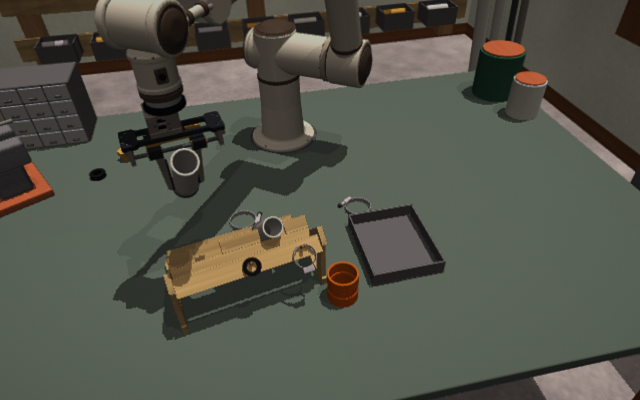

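View pics/t4.png

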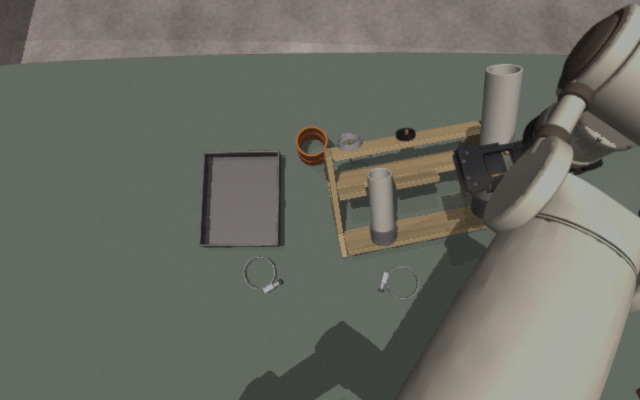

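Emit:
servo_tool --steps '[[0,[-0.04,0.06,0],0],[0,[-0.08,0.14,0],-0.03],[0,[-0.12,0.22,0],-0.05],[0,[-0.16,0.3,0],-0.08],[0,[-0.2,0.38,0],-0.1],[0,[-0.24,0.46,0],-0.126],[0,[-0.28,0.54,0],-0.126],[0,[-0.32,0.62,0],-0.126],[0,[-0.36,0.7,0],-0.126],[0,[-0.38,0.78,0],-0.126]]'

```text
time_s: 5.57
tcp_pos: [0.4075, 0.0939, 0.2857]
eef_rot: [-0.496, -0.498, 0.499, 0.506]
wrist_force: [0.8, 0.3, -4.0]
opening: 0.0481
```

Emit:
servo_tool --steps '[[0,[-0.01,0.1,0],0],[0,[-0.01,0.14,-0.04],0],[0,[-0.01,0.16,-0.1],0],[0,[-0.01,0.16,-0.18],0],[0,[-0.01,0.16,-0.24],0],[0,[-0.01,0.16,-0.28],0],[0,[-0.01,0.16,-0.28],0]]'

```text
time_s: 6.15
tcp_pos: [0.3962, 0.1732, 0.138]
eef_rot: [-0.493, -0.494, 0.504, 0.509]
wrist_force: [-1.5, -0.2, -5.0]
opening: 0.048
```

Run:
```python
from fit import *
s=get_state(); print(s['tcp_pos'],s['wrist_force'],s['wrist_torque'],Ro.from_quat(s['eef_rot']).as_matrix().round(3))
c=cam('scene'); save('s5',c); c=cam('top'); save('t5',c)
```

```text
[0.39619882 0.17320727 0.13804306] [-1.48413664 -0.21660232 -4.96313959] [ 0.01943967  0.088189   -0.02362279] [[ 0.004 -0.025 -1.   ]
 [ 1.     0.006  0.004]
 [ 0.006 -1.     0.025]]
```

View pics/s5.png

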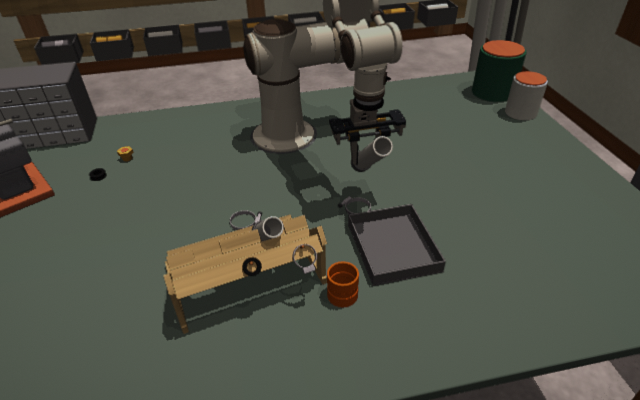

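View pics/t5.png

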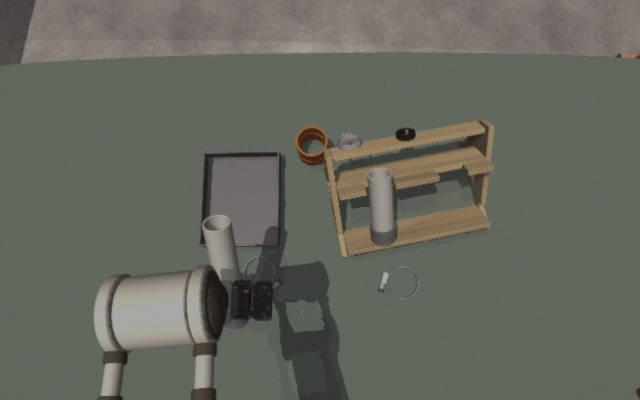

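Emit:
servo_tool --steps '[[0,[0.006,0.02,-0.026],0],[0,[0.006,0.02,-0.026],0],[0,[0.006,0.02,-0.026],0],[0,[0.006,0.02,-0.026],0]]' --squeeze 15

```text
time_s: 6.58
tcp_pos: [0.4046, 0.1835, 0.1322]
eef_rot: [-0.496, -0.498, 0.5, 0.506]
wrist_force: [0.3, 0.7, -4.0]
opening: 0.0488
```

```bash
cat > fit.py <<'E'
from h import *
from scipy.optimize import least_squares
from scipy.spatial.transform import Rotation as Ro
def look(tag,cams=('scene','top'),zmin=.02):
    s=get_state(); T=s['tcp_pos']; M=Ro.from_quat(s['eef_rot']).as_matrix()
    h=-M[:,2].copy(); h[2]=0; h/=np.linalg.norm(h); l=np.array([-h[1],h[0],0])
    print('t',round(s['time_s'],2),'tcp',T.round(4),'F',s['wrist_force'].round(1),'Tq',s['wrist_torque'].round(3),'op',round(s['opening'],4),'yaw',np.degrees(np.arctan2(h[1],h[0])).round(2))
    Q=[]
    for n in cams:
        c=cam(n); save(n[0]+tag,c); P=cloud(c); I=c['img'].astype(int)
        D=P-T; a=D@h; b=D@l; z=P[...,2]
        m=(c['depth']>0)&(a>.03)&(a<.25)&(abs(b)<.03)&(z>zmin)&(I.max(-1)-I.min(-1)<35)&(I.max(-1)>75)
        print(n,m.sum()); Q.append(P[m])
    Q=np.concatenate(Q)
    if len(Q)<40: return
    best=None
    for e0 in (.7,.3,0,-.3,-.6):
        def ax(p):
            return T+l*p[0]+np.array([0,0,p[1]]),(h*np.cos(p[3])+l*np.sin(p[3]))*np.cos(p[2])+np.array([0,0,np.sin(p[2])])
        def f(p):
            o,a=ax(p); d=Q-o; return np.append(np.linalg.norm(d-np.outer(d@a,a),axis=1)-.024,[p[1]*.5,p[0]*.5])
        r=least_squares(f,[0,0,e0,0],loss='soft_l1',f_scale=.002)
        if best is None or r.cost<best.cost: best=r
    r=best;o,a=ax(r.x); d=Q-o;t=d@a; g=abs(np.linalg.norm(d-np.outer(t,a),axis=1)-.024)<.004
    L=np.percentile(t[g],99)
    print('pitch %.1f yawoff %.1f lat %.4f dz %.4f inl %d/%d  mouth@%.3f %s  grip s=%.3f'%(*np.degrees(r.x[2:]),r.x[0],r.x[1],g.sum(),len(g),L,(o+a*L).round(3),.24-L))
E
python3 -c "
from fit import *
look('6')"
```

```text
t 6.58 tcp [0.4046 0.1835 0.1322] F [ 0.3  0.7 -4. ] Tq [-0.008  0.055 -0.012] op 0.0488 yaw -0.24
scene 594
top 2255
pitch -73.3 yawoff 1.8 lat -0.0042 dz 0.3945 inl 777/2849  mouth@0.318 [0.496 0.182 0.222]  grip s=-0.078
```

```bash
sed -i 's/(z>zmin)&/(z>zmin)\&(z<T[2]+.045+1.05*a)\&/; s/\[p\[1\]\*.5,p\[0\]\*.5\]/[]/; s/loss=.soft_l1.,f_scale=.002/loss="cauchy",f_scale=.002,bounds=([-.012,-.015,-1.5,-.15],[.012,.015,1.2,.15])/' fit.py
python3 -c "
from fit import *
look('6b')"
```

```text
t 6.68 tcp [0.4045 0.1835 0.1321] F [ 0.7 -0.3 -2.9] Tq [0.032 0.038 0.028] op 0.0486 yaw -0.26
scene 151
top 1600
pitch 45.1 yawoff -0.1 lat -0.0009 dz -0.0046 inl 1649/1751  mouth@0.182 [0.533 0.182 0.256]  grip s=0.058
```

View pics/t6b.png

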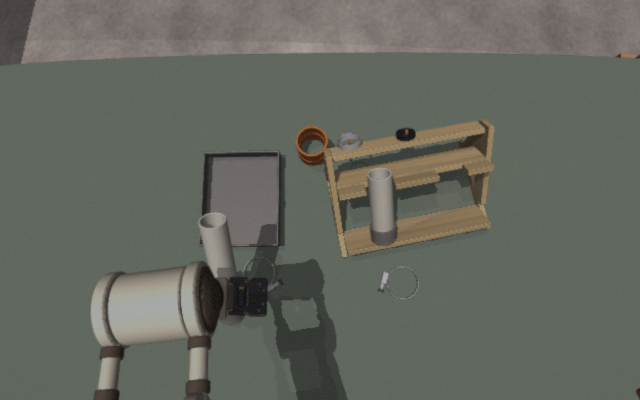

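Emit:
servo_tool --steps '[[0,[0,0,-0.012],0],[0,[0,0,-0.012],0],[0,[0,0,-0.012],0]]' --squeeze 9

```text
time_s: 7.03
tcp_pos: [0.4039, 0.1834, 0.1253]
eef_rot: [-0.496, -0.497, 0.5, 0.507]
wrist_force: [-0.4, 0.3, -3.9]
opening: 0.0488
```

```bash
python3 -c "
from fit import *
look('7')"
```

```text
t 7.03 tcp [0.4039 0.1834 0.1253] F [-0.4  0.3 -3.9] Tq [ 0.039  0.066 -0.019] op 0.0488 yaw -0.27
scene 152
top 1564
pitch 44.8 yawoff -0.0 lat -0.0010 dz -0.0041 inl 1619/1716  mouth@0.180 [0.532 0.182 0.248]  grip s=0.060
```

Emit:
servo_tool --steps '[[0,[0,0,0],0],[0,[0,0,0],0],[0,[0,0,0],0]]' --squeeze 6

```text
time_s: 7.38
tcp_pos: [0.4042, 0.1835, 0.1256]
eef_rot: [-0.496, -0.497, 0.5, 0.506]
wrist_force: [-0.2, 0.8, -4.2]
opening: 0.0489
```

```bash
python3 -c "
from fit import *
look('8')"
```

```text
t 7.38 tcp [0.4042 0.1835 0.1256] F [-0.2  0.8 -4.2] Tq [ 0.013  0.049 -0.045] op 0.0489 yaw -0.27
scene 153
top 1570
pitch 44.9 yawoff 0.2 lat -0.0013 dz -0.0049 inl 1626/1723  mouth@0.182 [0.533 0.182 0.249]  grip s=0.058
```

Emit:
servo_tool --steps '[[0,[0,0,0],0],[0,[0,0,0],0]]' --squeeze 4

```text
time_s: 7.65
tcp_pos: [0.4042, 0.1835, 0.1256]
eef_rot: [-0.496, -0.497, 0.5, 0.506]
wrist_force: [-0.0, 0.7, -4.1]
opening: 0.0494
```

```bash
python3 -c "
from fit import *
look('9')"
```

```text
t 7.65 tcp [0.4042 0.1835 0.1256] F [-0.   0.7 -4.1] Tq [0.027 0.021 0.037] op 0.0494 yaw -0.26
scene 181
top 1731
pitch 35.7 yawoff -0.1 lat -0.0012 dz -0.0046 inl 1717/1912  mouth@0.179 [0.55  0.181 0.226]  grip s=0.061
```

Emit:
servo_tool --steps '[[0,[0,0,0],0],[0,[0,0,0],0]]' --squeeze 4

```text
time_s: 7.92
tcp_pos: [0.4043, 0.1835, 0.1257]
eef_rot: [-0.496, -0.497, 0.5, 0.506]
wrist_force: [0.2, 0.2, -3.8]
opening: 0.049
```

```bash
python3 -c "
from fit import *
look('10')"
```

```text
t 7.92 tcp [0.4043 0.1835 0.1257] F [ 0.2  0.2 -3.8] Tq [ 0.015 -0.002  0.028] op 0.049 yaw -0.26
scene 787
top 1557
pitch -14.9 yawoff -0.8 lat -0.0004 dz -0.0078 inl 1624/2344  mouth@0.175 [0.573 0.18  0.073]  grip s=0.065
```

Emit:
servo_tool --steps '[[0,[0,0,0],0]]' --squeeze 6

```text
time_s: 8.1
tcp_pos: [0.4046, 0.1835, 0.1259]
eef_rot: [-0.496, -0.498, 0.5, 0.506]
wrist_force: [-0.2, 0.2, -3.6]
opening: 0.0485
```

```bash
python3 -c "
from fit import *
look('11',zmin=.009)"
```

```text
t 8.1 tcp [0.4046 0.1835 0.1259] F [-0.2  0.2 -3.6] Tq [-0.013 -0.105 -0.033] op 0.0485 yaw -0.27
scene 974
top 1363
pitch -26.1 yawoff -0.9 lat 0.0001 dz -0.0090 inl 2260/2337  mouth@0.176 [0.562 0.18  0.04 ]  grip s=0.064
```

View pics/s11.png

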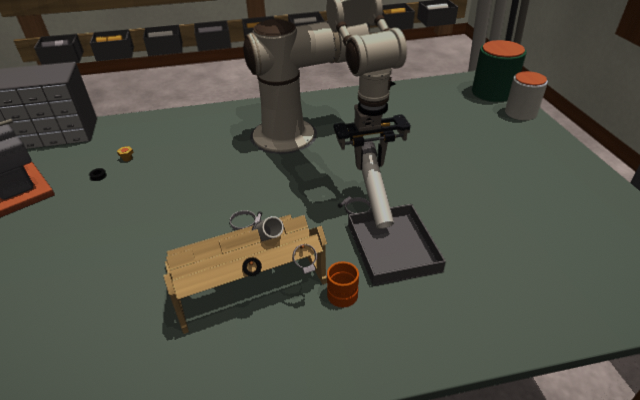

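View pics/t11.png

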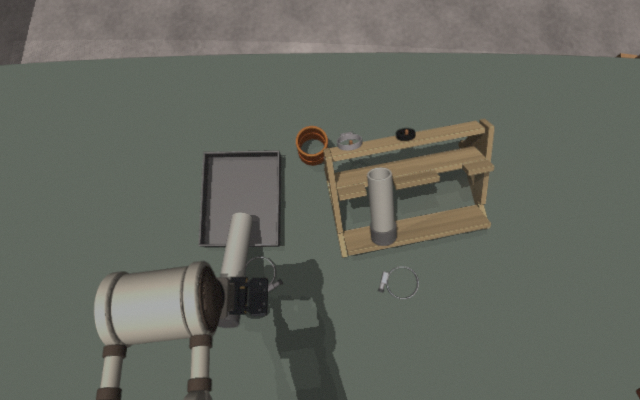

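Emit:
servo_tool --steps '[[0,[0.02,0.008,0],0],[0,[0.04,0.008,0],0],[0,[0.06,0.008,0],0],[0,[0.07,0.008,0],0],[0,[0.07,0.008,0],0]]' --squeeze 6

```text
time_s: 8.62
tcp_pos: [0.4407, 0.1874, 0.126]
eef_rot: [-0.496, -0.498, 0.5, 0.506]
wrist_force: [0.7, 0.3, -3.9]
opening: 0.0486
```

```bash
python3 -c "
from fit import *
look('12',zmin=.009)"
```

```text
t 8.62 tcp [0.4407 0.1874 0.126 ] F [ 0.7  0.3 -3.9] Tq [ 0.006 -0.054  0.048] op 0.0486 yaw -0.29
scene 1014
top 1143
pitch -31.0 yawoff -0.9 lat -0.0004 dz -0.0095 inl 2070/2157  mouth@0.175 [0.591 0.184 0.026]  grip s=0.065
```

```bash
python3 -c "
import cv2
a=cv2.imread('pics/s12.png')[120:300,300:480]; b=cv2.imread('pics/t12.png')[130:310,180:340]
cv2.imwrite('pics/c12.png',cv2.hconcat([cv2.resize(a,(400,400)),cv2.resize(b,(400,400))]))"
```

View pics/c12.png

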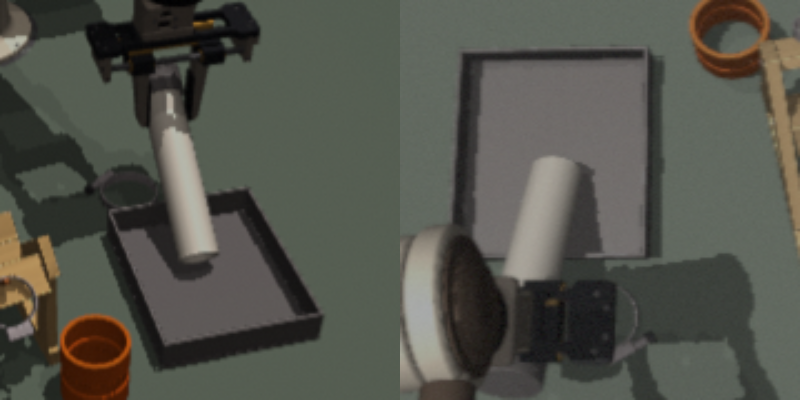

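Emit:
servo_tool --steps '[[0,[0,0,0.01],0],[0,[0,0,0.02],0],[0,[0,0,0.02],0],[0,[0,0,0.02],0]]' --squeeze 4.5

```text
time_s: 9.05
tcp_pos: [0.4397, 0.1875, 0.1365]
eef_rot: [-0.496, -0.498, 0.5, 0.506]
wrist_force: [-0.6, 0.1, -2.8]
opening: 0.0487
```

```bash
cat > crop.py <<'E'
import cv2,sys
t=sys.argv[1]
a=cv2.imread(f'pics/s{t}.png')[120:300,300:480]; b=cv2.imread(f'pics/t{t}.png')[130:310,180:340]
cv2.imwrite(f'pics/c{t}.png',cv2.hconcat([cv2.resize(a,(400,400)),cv2.resize(b,(400,400))]))
E
python3 -c "
from fit import *
look('13',zmin=.009)"; python3 crop.py 13
```

```text
t 9.05 tcp [0.4397 0.1875 0.1365] F [-0.6  0.1 -2.8] Tq [-0.025  0.119 -0.012] op 0.0487 yaw -0.27
scene 997
top 1106
pitch -34.9 yawoff -1.4 lat -0.0003 dz -0.0099 inl 2020/2103  mouth@0.176 [0.584 0.183 0.026]  grip s=0.064
```

View pics/c13.png

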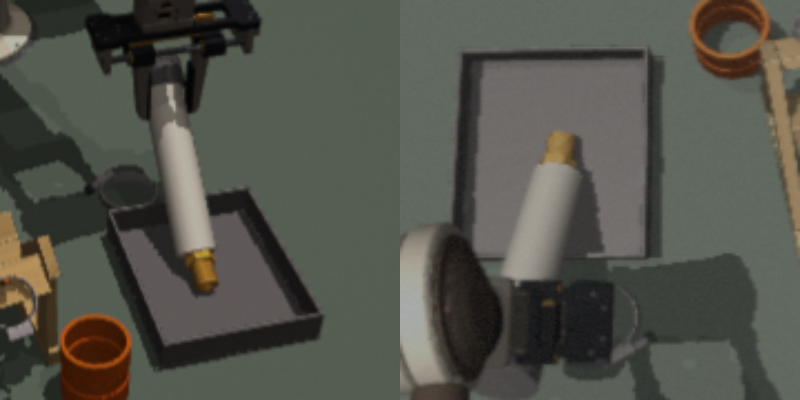

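Emit:
servo_tool --steps '[[0,[-0.01,0,0.002],0],[0,[-0.02,0,0.004],0],[0,[-0.03,0,0.008],0],[0,[-0.04,0,0.012],0],[0,[-0.05,0,0.018],0],[0,[-0.05,0,0.018],0]]' --squeeze 6

```text
time_s: 9.65
tcp_pos: [0.4137, 0.1876, 0.1456]
eef_rot: [-0.496, -0.498, 0.5, 0.506]
wrist_force: [-0.5, 0.2, -1.8]
opening: 0.0487
```

```bash
python3 -c "
from fit import *
look('14',zmin=.009)"; python3 crop.py 14
```

```text
t 9.65 tcp [0.4137 0.1876 0.1456] F [-0.5  0.2 -1.8] Tq [-0.001 -0.007  0.002] op 0.0487 yaw -0.25
scene 967
top 1212
pitch -35.6 yawoff -1.3 lat -0.0004 dz -0.0096 inl 2106/2179  mouth@0.175 [0.556 0.183 0.034]  grip s=0.065
```

View pics/c14.png

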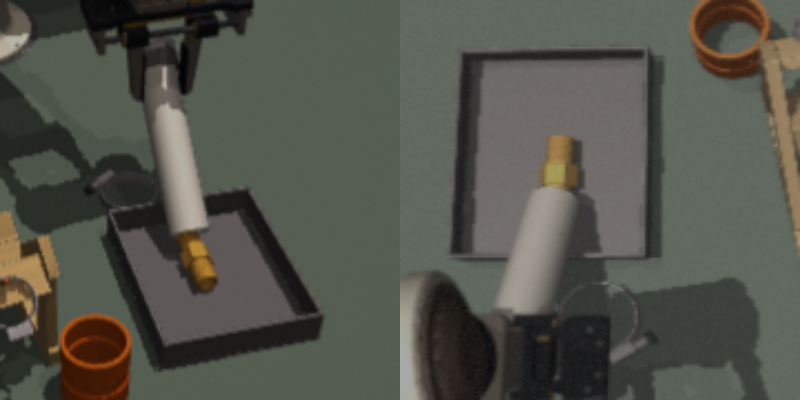

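Emit:
servo_tool --steps '[[0,[-0.01,0,0.008],0],[0,[-0.02,0,0.016],0],[0,[-0.03,0,0.024],0],[0,[-0.04,0,0.032],0],[0,[-0.05,0,0.04],0],[0,[-0.06,0,0.048],0],[0,[-0.06,0,0.048],0]]' --squeeze 7

```text
time_s: 10.33
tcp_pos: [0.3838, 0.1877, 0.1702]
eef_rot: [-0.496, -0.498, 0.5, 0.506]
wrist_force: [0.3, -0.8, -1.4]
opening: 0.0487
```

```bash
python3 -c "
from fit import *
look('15',zmin=.009)"; python3 crop.py 15
```

```text
t 10.33 tcp [0.3838 0.1877 0.1702] F [ 0.3 -0.8 -1.4] Tq [ 0.055  0.041 -0.028] op 0.0487 yaw -0.24
scene 955
top 1357
pitch -36.4 yawoff -1.2 lat -0.0005 dz -0.0098 inl 2221/2312  mouth@0.175 [0.525 0.184 0.056]  grip s=0.065
```

View pics/c15.png

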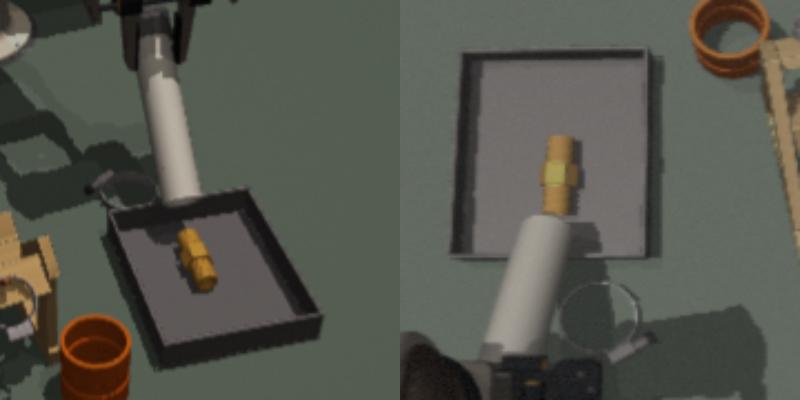

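Emit:
servo_tool --steps '[[0,[0,0.02,0.03],0],[0,[0,0.05,0.03],0],[0,[0,0.08,0.03],0],[0,[0,0.11,0.03],0],[0,[0,0.11,0.02],0],[0,[0,0.11,0.02],0]]' --squeeze 12

```text
time_s: 10.93
tcp_pos: [0.3819, 0.2433, 0.1791]
eef_rot: [-0.494, -0.497, 0.502, 0.507]
wrist_force: [-8.6, 1.3, 7.4]
opening: 0.0478
```

```bash
python3 -c "
from fit import *
look('16',zmin=.009)
c=dict(np.load('pics/top0.npz')); q=rays(c); 
R,t=c['R'],c['t']
def pl(u,v,z):
    d=np.append(q[v,u],1)@R; o=-R.T@t; return (o+d*(z-o[2])/d[2]).round(3)
for p in [(245,272),(277,272),(260,257),(260,290),(284,282),(265,291)]: print(p,pl(*p,.01))
"
```

```text
t 10.93 tcp [0.3819 0.2433 0.1791] F [-8.6  1.3  7.4] Tq [0.173 1.667 0.073] op 0.0478 yaw -0.15
scene 924
top 1230
pitch -42.6 yawoff 0.5 lat -0.0010 dz -0.0098 inl 2061/2154  mouth@0.173 [0.509 0.243 0.052]  grip s=0.067
(245, 272) [0.443 0.175 0.01 ]
(277, 272) [0.444 0.101 0.01 ]
(260, 257) [0.477 0.141 0.01 ]
(260, 290) [0.403 0.139 0.01 ]
(284, 282) [0.421 0.085 0.01 ]
(265, 291) [0.401 0.128 0.01 ]
```

Emit:
servo_tool --steps '[[0,[0,0,0.03],0],[0,[0,0,0.07],0],[0,[0.02,0,0.08],0],[0,[0.06,0,0.08],0],[0,[0.08,0,0.08],0],[0,[0.08,0,0.08],0]]' --squeeze 12

```text
time_s: 11.53
tcp_pos: [0.4237, 0.2425, 0.219]
eef_rot: [-0.495, -0.497, 0.501, 0.507]
wrist_force: [1.2, -0.5, -2.3]
opening: 0.0476
```

```bash
python3 -c "
from fit import *
look('17',zmin=.009)"; python3 crop.py 17
```

```text
t 11.53 tcp [0.4237 0.2425 0.219 ] F [ 1.2 -0.5 -2.3] Tq [-0.006  0.052 -0.032] op 0.0476 yaw -0.25
scene 981
top 1012
pitch -39.7 yawoff -1.2 lat -0.0120 dz 0.0150 inl 624/1993  mouth@0.190 [0.57  0.227 0.113]  grip s=0.050
```

View pics/c17.png

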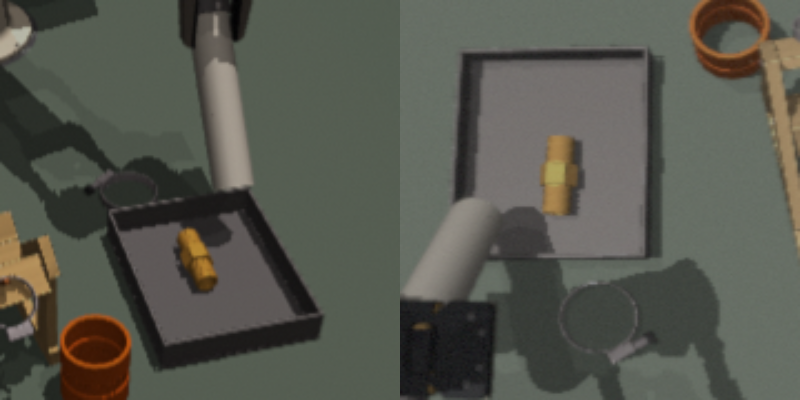

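```bash
sed -i 's/\[-.012,-.015,-1.5,-.15\],\[.012,.015,1.2,.15\]/[-.012,-.02,-1.5,-.15],[.012,.004,1.2,.15]/' fit.py
```

Emit:
servo_tool --steps '[[0,[-0.02,0,-0.02],0],[0,[-0.028,0,-0.06],0],[0,[-0.028,0,-0.1],0],[0,[-0.028,0,-0.12],0],[0,[-0.028,0,-0.14],0],[0,[-0.028,0,-0.16],0],[0,[-0.028,0,-0.18],0],[0,[-0.028,0,-0.2],0],[0,[-0.028,0,-0.2],0]]' --squeeze 10

```text
time_s: 12.38
tcp_pos: [0.4067, 0.2424, 0.1166]
eef_rot: [-0.494, -0.495, 0.503, 0.508]
wrist_force: [0.3, 0.4, -2.3]
opening: 0.0478
```

```bash
python3 -c "
from fit import *
look('18',zmin=.012)"; python3 crop.py 18
```

```text
t 12.38 tcp [0.4067 0.2424 0.1166] F [ 0.3  0.4 -2.3] Tq [ 0.033 -0.191  0.045] op 0.0478 yaw -0.22
scene 920
top 1330
pitch -23.1 yawoff 2.1 lat -0.0007 dz -0.0079 inl 2174/2250  mouth@0.175 [0.568 0.247 0.04 ]  grip s=0.065
```

View pics/c18.png

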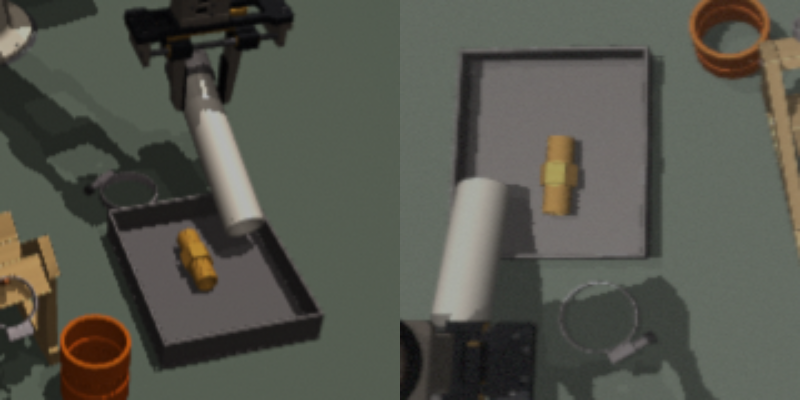

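Emit:
servo_tool --steps '[[0,[0,0,-0.02],0],[0,[0,0,-0.04],0],[0,[0,0,-0.06],0],[0,[0,0,-0.08],0],[0,[0,0,-0.1],0],[0,[0,0,-0.12],0],[0,[0,0,-0.13],0],[0,[0,0,-0.13],0]]' --squeeze 10

```text
time_s: 13.15
tcp_pos: [0.4071, 0.2425, 0.0522]
eef_rot: [-0.494, -0.495, 0.503, 0.508]
wrist_force: [-0.3, 0.3, -1.5]
opening: 0.0468
```

```bash
python3 -c "
from fit import *
look('19',zmin=.012)"; python3 crop.py 19
```

```text
t 13.15 tcp [0.4071 0.2425 0.0522] F [-0.3  0.3 -1.5] Tq [0.064 0.038 0.011] op 0.0468 yaw -0.22
scene 588
top 1407
pitch 13.5 yawoff -0.1 lat -0.0007 dz -0.0087 inl 1899/1995  mouth@0.179 [0.581 0.241 0.085]  grip s=0.061
```

View pics/c19.png

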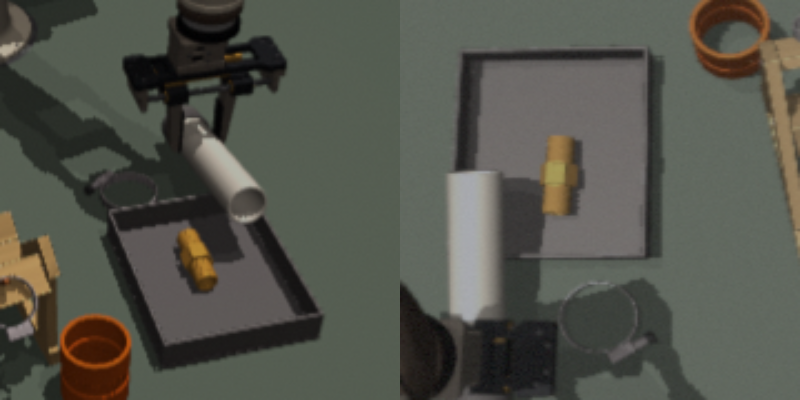

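Emit:
servo_tool --steps '[[0.64,[0,0,0],0],[0.64,[0,0,0],0],[0.64,[0.01,0,-0.006],0],[0.64,[0.03,0,-0.012],0],[0.64,[0.05,0,-0.018],0],[0.64,[0.05,0,-0.02],0],[0,[0.05,0,-0.02],0],[0,[0.05,0,-0.02],0],[0,[0.05,0,-0.02],0]]' --squeeze 20

```text
time_s: 14.0
tcp_pos: [0.4324, 0.2425, 0.0431]
eef_rot: [-0.494, -0.496, 0.502, 0.508]
wrist_force: [-0.0, -1.4, -1.2]
opening: 0.0472
```

```bash
python3 -c "
from fit import *
look('20',zmin=.012)"; python3 crop.py 20
```

```text
t 14.0 tcp [0.4324 0.2425 0.0431] F [-0.  -1.4 -1.2] Tq [-0.205 -0.1    0.029] op 0.0472 yaw -0.21
scene 519
top 1149
pitch 14.7 yawoff 0.1 lat -0.0013 dz 0.0040 inl 1572/1668  mouth@0.154 [0.581 0.241 0.086]  grip s=0.086
```

View pics/c20.png

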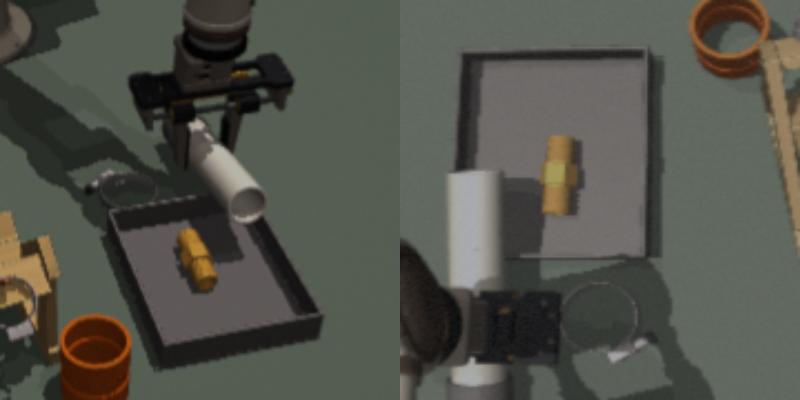

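Emit:
servo_tool --steps '[[0.6,[0,0,0],0],[0.6,[0,0,0.006],0],[0.6,[0,0,0.018],0],[0.6,[0,0,0.018],0],[0,[0,0,0.018],0],[0,[0,0,0.018],0],[0,[0,0,0.018],0],[0,[0,0,0.018],0]]' --squeeze 25

```text
time_s: 14.77
tcp_pos: [0.4327, 0.2425, 0.0524]
eef_rot: [-0.494, -0.496, 0.502, 0.508]
wrist_force: [0.1, -1.3, 4.4]
opening: 0.047
```

Emit:
servo_tool --steps '[[0,[0,0,0.02],0],[0,[0,0,0.06],0],[0,[0,0,0.12],0],[0,[0,0,0.18],0],[0,[0,0,0.26],0],[0,[0,0,0.34],0],[0,[0,0,0.4],0],[0,[0,0,0.42],0],[0,[0,0,0.42],0]]'

```text
time_s: 15.52
tcp_pos: [0.434, 0.243, 0.2651]
eef_rot: [-0.495, -0.498, 0.5, 0.507]
wrist_force: [0.0, 0.3, -2.1]
opening: 0.0473
```

```bash
python3 -c "
from fit import *
look('21',zmin=.012)"
```

```text
t 15.52 tcp [0.434  0.243  0.2651] F [ 0.   0.3 -2.1] Tq [ 0.004 -0.047 -0.021] op 0.0473 yaw -0.2
scene 545
top 2145
pitch 13.8 yawoff -0.2 lat -0.0012 dz -0.0063 inl 2433/2690  mouth@0.153 [0.583 0.241 0.295]  grip s=0.087
```

View pics/s21.png

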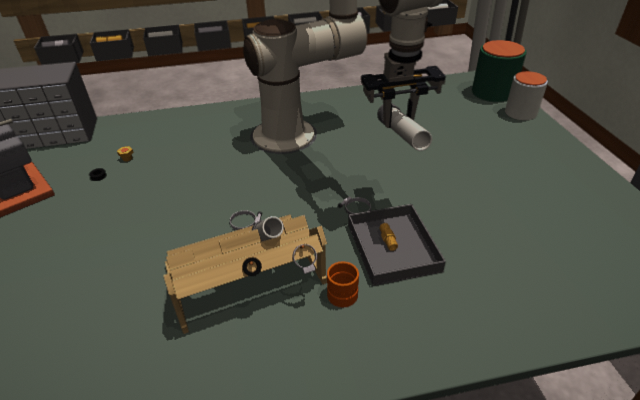

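Emit:
servo_tool --steps '[[0,[0.02,-0.06,0.01],0],[0,[0.05,-0.14,0.01],0.03],[0,[0.08,-0.22,0.01],0.05],[0,[0.11,-0.3,0.01],0.08],[0,[0.14,-0.38,0.01],0.1],[0,[0.17,-0.46,0.01],0.127],[0,[0.2,-0.54,0.01],0.127],[0,[0.23,-0.62,0.01],0.127],[0,[0.26,-0.7,0.01],0.127],[0,[0.28,-0.76,0.01],0.127]]'

```text
time_s: 16.45
tcp_pos: [0.5706, -0.1392, 0.2609]
eef_rot: [-0.44, -0.541, 0.552, 0.458]
wrist_force: [0.1, 0.9, -2.0]
opening: 0.0468
```

```bash
python3 -c "
from fit import *
look('22',cams=('top',),zmin=.15)"
```

```text
t 16.45 tcp [ 0.5706 -0.1392  0.2609] F [ 0.1  0.9 -2. ] Tq [ 0.031 -0.129  0.012] op 0.0468 yaw 11.2
top 797
pitch 12.2 yawoff 1.0 lat -0.0031 dz -0.0009 inl 796/797  mouth@0.150 [ 0.715 -0.111  0.292]  grip s=0.090
```

Emit:
servo_tool --steps '[[0,[0.025,-0.06,0],0],[0,[0.05,-0.14,0],0],[0,[0.08,-0.22,0],0],[0,[0.096,-0.26,0],0],[0,[0.096,-0.262,0],0],[0,[0.096,-0.262,0],0]]'

```text
time_s: 17.0
tcp_pos: [0.6184, -0.2775, 0.256]
eef_rot: [-0.441, -0.538, 0.551, 0.461]
wrist_force: [-0.8, 0.4, -2.9]
opening: 0.0469
```

```bash
python3 -c "
from fit import *
look('23',zmin=.17)"
```

```text
t 17.0 tcp [ 0.6184 -0.2775  0.256 ] F [-0.8  0.4 -2.9] Tq [ 0.099 -0.051  0.032] op 0.0469 yaw 10.81
scene 1111
top 1550
pitch 13.2 yawoff -0.1 lat 0.0002 dz -0.0028 inl 2616/2661  mouth@0.154 [ 0.766 -0.249  0.288]  grip s=0.086
```

View pics/s23.png

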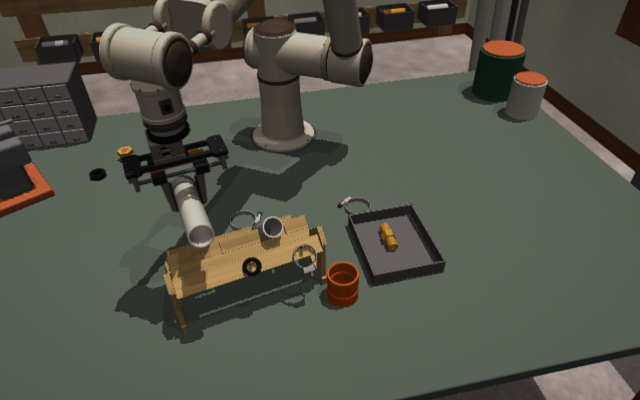

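View pics/t23.png

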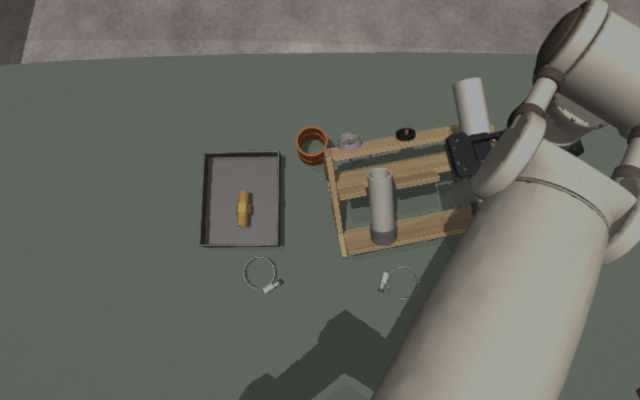

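Emit:
servo_tool --steps '[[0,[0.002,0.013,-0.04],0.004],[0,[0.002,0.013,-0.08],0.004],[0,[0.002,0.013,-0.12],0.004],[0,[0.002,0.013,-0.16],0.004],[0,[0.002,0.013,-0.2],0.004],[0,[0.002,0.013,-0.2],0.004],[0,[0.002,0.013,-0.2],0.004]]'

```text
time_s: 17.68
tcp_pos: [0.6189, -0.2673, 0.1567]
eef_rot: [-0.437, -0.54, 0.554, 0.458]
wrist_force: [0.3, 0.0, -3.2]
opening: 0.0468
```

```bash
python3 -c "
from fit import *
look('24',zmin=.14)
c=cam('wrist'); save('w24',c)"
```

```text
t 17.68 tcp [ 0.6189 -0.2673  0.1567] F [ 0.3  0.  -3.2] Tq [ 0.064 -0.065 -0.008] op 0.0468 yaw 11.39
scene 968
top 1292
pitch 17.0 yawoff -0.8 lat -0.0004 dz -0.0025 inl 2199/2260  mouth@0.154 [ 0.763 -0.241  0.199]  grip s=0.086
```

View pics/w24.png

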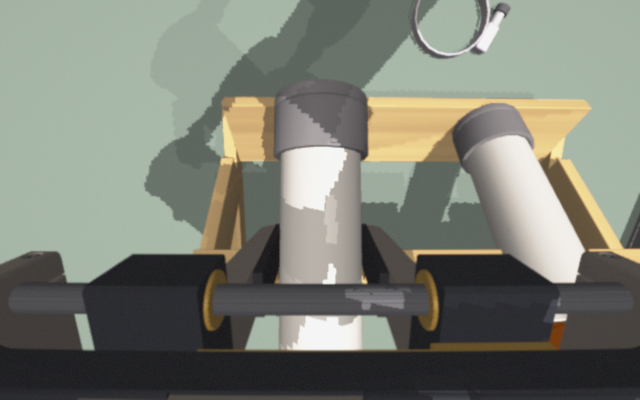

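Emit:
servo_tool --steps '[[0,[0,-0.004,-0.01],0],[0,[0,-0.004,-0.02],0],[0,[0,-0.004,-0.03],0],[0,[0,-0.004,-0.04],0],[0,[0,-0.004,-0.05],0],[0,[0,-0.004,-0.05],0]]' --squeeze 9

```text
time_s: 18.33
tcp_pos: [0.62, -0.2709, 0.1333]
eef_rot: [-0.439, -0.54, 0.553, 0.457]
wrist_force: [-0.7, -0.5, -1.8]
opening: 0.0471
```

```bash
python3 -c "
from fit import *
look('25',zmin=.14)
"
```

```text
t 18.33 tcp [ 0.62   -0.2709  0.1333] F [-0.7 -0.5 -1.8] Tq [ 0.003  0.056 -0.003] op 0.0471 yaw 11.34
scene 610
top 1250
pitch 29.4 yawoff 0.0 lat -0.0014 dz -0.0030 inl 1784/1860  mouth@0.155 [ 0.753 -0.246  0.206]  grip s=0.085
```

View pics/s25.png

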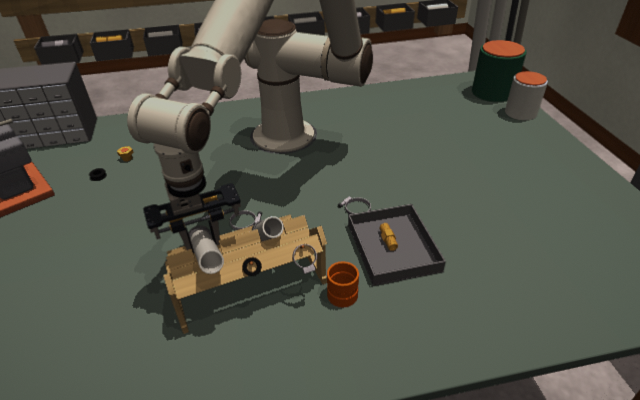

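Emit:
servo_tool --steps '[[0,[0,0.003,-0.008],0],[0,[0,0.003,-0.016],0],[0,[0,0.003,-0.022],0],[0,[0,0.003,-0.028],0],[0,[0,0.003,-0.028],0]]' --squeeze 9

```text
time_s: 18.85
tcp_pos: [0.6199, -0.2695, 0.1194]
eef_rot: [-0.439, -0.54, 0.553, 0.457]
wrist_force: [-1.1, -1.6, -0.6]
opening: 0.0472
```

```bash
python3 -c "
from fit import *
look('26',zmin=.14)
"
```

```text
t 18.85 tcp [ 0.6199 -0.2695  0.1194] F [-1.1 -1.6 -0.6] Tq [-0.242  0.2   -0.019] op 0.0472 yaw 11.34
scene 182
top 917
pitch 51.5 yawoff 0.9 lat -0.0025 dz -0.0059 inl 1029/1099  mouth@0.157 [ 0.716 -0.251  0.237]  grip s=0.083
```

Emit:
servo_tool --steps '[[0,[-0.008,0,0],0],[0,[-0.016,-0.001,-0.002],0],[0,[-0.022,-0.002,-0.006],0],[0,[-0.024,-0.002,-0.01],0],[0,[-0.024,-0.002,-0.014],0],[0,[-0.024,-0.002,-0.014],0]]' --squeeze 9

```text
time_s: 19.45
tcp_pos: [0.6092, -0.2699, 0.1133]
eef_rot: [-0.44, -0.541, 0.553, 0.457]
wrist_force: [4.2, 1.6, 0.8]
opening: 0.0471
```

```bash
python3 -c "
from fit import *
look('27',zmin=.14)
c=cam('wrist'); save('w27',c)
"
```

```text
t 19.45 tcp [ 0.6092 -0.2699  0.1133] F [4.2 1.6 0.8] Tq [ 0.426 -0.681 -0.072] op 0.0471 yaw 11.35
scene 178
top 1058
pitch 49.8 yawoff 1.6 lat -0.0040 dz -0.0056 inl 1171/1236  mouth@0.158 [ 0.709 -0.251  0.228]  grip s=0.082
```

View pics/w27.png

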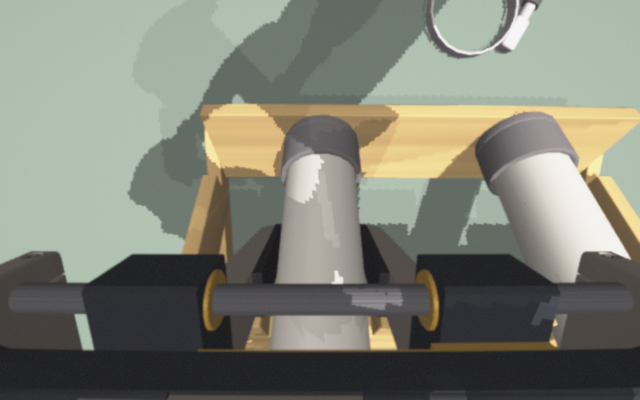

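Emit:
servo_tool --steps '[[0,[-0.004,0,-0.004],0],[0,[-0.006,0,-0.01],0],[0,[-0.006,0,-0.014],0],[0,[-0.006,0,-0.014],0]]' --squeeze 5

```text
time_s: 19.93
tcp_pos: [0.6073, -0.2702, 0.1081]
eef_rot: [-0.441, -0.541, 0.553, 0.456]
wrist_force: [2.1, 3.1, 5.1]
opening: 0.0471
```

```bash
python3 -c "
from fit import *
look('28',zmin=.14)
c=cam('wrist'); save('w28',c)
"
```

```text
t 19.93 tcp [ 0.6073 -0.2702  0.1081] F [2.1 3.1 5.1] Tq [ 0.459 -0.444 -0.084] op 0.0471 yaw 11.36
scene 176
top 1138
pitch 48.3 yawoff 1.7 lat -0.0042 dz -0.0061 inl 1258/1314  mouth@0.162 [ 0.713 -0.25   0.223]  grip s=0.078
```

View pics/w28.png

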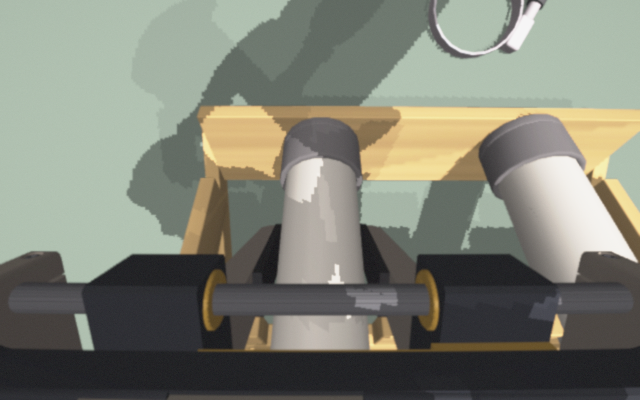

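View pics/s28.png

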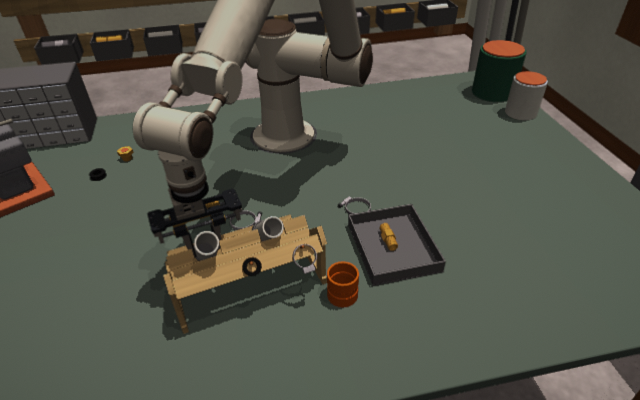

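Emit:
servo_tool --steps '[[0.56,[0,0,0],0],[0.6,[0,0,0],0],[0.66,[0,0,0],0],[0.7,[0,0,0],0],[0.75,[0,0,0],0],[0.75,[0,0,0],0]]'

```text
time_s: 20.58
tcp_pos: [0.6069, -0.2702, 0.1077]
eef_rot: [-0.44, -0.541, 0.553, 0.456]
wrist_force: [0.2, 0.0, 0.2]
opening: 0.0689
```

```bash
python3 -c "
from fit import *
look('29',zmin=.14)
c=cam('wrist'); save('w29',c)
"
```

```text
t 20.58 tcp [ 0.6069 -0.2702  0.1077] F [0.2 0.  0.2] Tq [ 0.076  0.025 -0.006] op 0.0689 yaw 11.35
scene 173
top 1156
pitch 48.5 yawoff 1.6 lat -0.0042 dz -0.0066 inl 1282/1329  mouth@0.163 [ 0.713 -0.25   0.223]  grip s=0.077
```

View pics/w29.png

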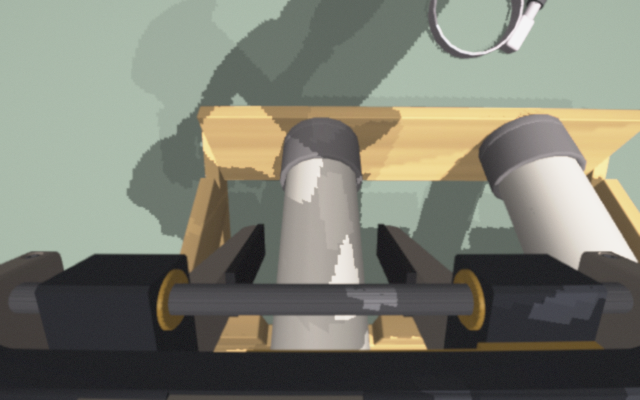

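Emit:
servo_tool --steps '[[0.8,[0,0,0.03],0],[0.8,[0,0,0.08],0],[0.8,[0,0,0.16],0],[0.8,[0,0,0.24],0],[0.8,[0,0,0.32],0],[0.8,[-0.1,0,0.4],0],[0.8,[-0.2,0.03,0.4],0],[0.8,[-0.28,0.06,0.4],0],[0.8,[-0.36,0.09,0.4],0],[0.8,[-0.4,0.1,0.4],0]]'

```text
time_s: 21.57
tcp_pos: [0.4144, -0.2222, 0.308]
eef_rot: [-0.441, -0.541, 0.553, 0.455]
wrist_force: [-0.6, -0.2, 0.6]
opening: 0.0738
```

```bash
cat > seat.py <<'E'
import sys
from fit import *
s=get_state(); print(s['time_s'],s['tcp_pos'])
c=cam('top'); save('t'+sys.argv[1],c); P=cloud(c); I=c['img'].astype(int)
F=np.array([.5503,-.2836,.0452])
h=np.array([np.cos(np.radians(11.25)),np.sin(np.radians(11.25)),0]); l=np.array([-h[1],h[0],0])
for nm,o0,L in (('tall',F,.24),('short',np.array([.5217,-.1366,.0451]),.165)):
    D=P-o0; a0=h*.7071+np.array([0,0,.7071]); t=D@a0; r=np.linalg.norm(D-t[...,None]*a0,axis=-1)
    m=(t>.036)&(t<L+.02)&(r<.045)&(I.max(-1)-I.min(-1)<30)&(I.max(-1)>95); Q=P[m]
    def ax(p): 
        a=(h*np.cos(p[3])+l*np.sin(p[3]))*np.cos(p[2])+np.array([0,0,np.sin(p[2])]); return o0+.15*a0+l*p[0]+np.array([-.7071*h[0],-.7071*h[1],.7071])*p[1],a
    def f(p):
        o,a=ax(p); d=Q-o; return np.linalg.norm(d-np.outer(d@a,a),axis=1)-.024
    rr=least_squares(f,[0,0,.78,0],loss='cauchy',f_scale=.0015); o,a=ax(rr.x); d=Q-o; tt=d@a; g=abs(f(rr.x))<.003
    M=np.percentile(tt[g],99.5); 
    print(nm,m.sum(),g.sum(),'lat %.4f n %.4f pitch %.2f yawoff %.2f'%(rr.x[0],rr.x[1],*np.degrees(rr.x[2:])),'mouth',(o+a*M).round(4),'foot',(o+a*(M-L)).round(4))
E
python3 seat.py 30
```

```text
21.5667 [ 0.41438237 -0.2222225   0.30800399]
tall 2152 2050 lat 0.0004 n 0.0030 pitch 47.93 yawoff 0.03 mouth [ 0.712 -0.251  0.221] foot [ 0.5542 -0.2825  0.0428]
short 1367 1243 lat -0.0002 n 0.0015 pitch 45.51 yawoff -0.43 mouth [ 0.6351 -0.1143  0.163 ] foot [ 0.5215 -0.136   0.0453]
```

View pics/t30.png

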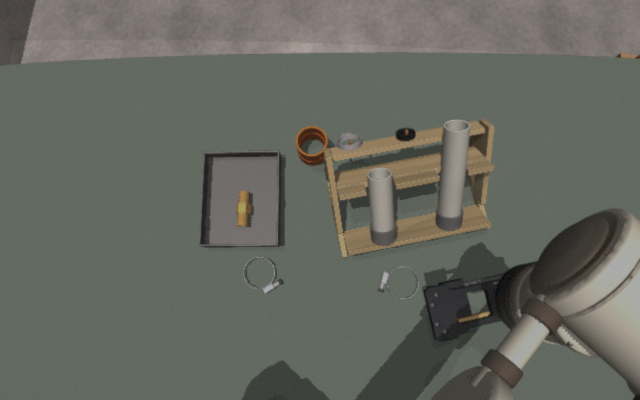

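Emit:
servo_tool --steps '[[0.8,[0.08,-0.02,0],0],[0.8,[0.16,-0.05,0],0],[0.8,[0.24,-0.07,0],0],[0.8,[0.32,-0.09,0],0],[0.8,[0.358,-0.105,-0.04],0],[0.8,[0.358,-0.105,-0.1],0],[0.8,[0.358,-0.105,-0.18],0],[0.8,[0.358,-0.105,-0.22],0],[0.8,[0.358,-0.105,-0.22],0],[0.8,[0.358,-0.105,-0.22],0]]'

```text
time_s: 22.45
tcp_pos: [0.5864, -0.2706, 0.1954]
eef_rot: [-0.437, -0.541, 0.553, 0.459]
wrist_force: [0.4, -0.7, 0.9]
opening: 0.0735
```

```bash
python3 -c "
from h import *
s=get_state();print(s['tcp_pos'])
c=cam('wrist');save('w31',c)"
```

```text
[ 0.58639434 -0.27061548  0.19541343]
```

View pics/w31.png

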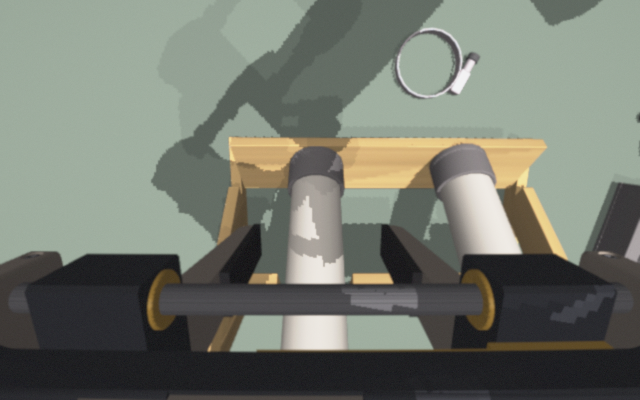

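Emit:
servo_tool --steps '[[0.8,[0.014,-0.008,-0.06],0],[0.8,[0.014,-0.008,-0.12],0],[0.8,[0.014,-0.008,-0.17],0],[0.8,[0.014,-0.008,-0.209],0],[0.8,[0.014,-0.008,-0.209],0],[0.8,[0.014,-0.008,-0.209],0]]'

```text
time_s: 23.0
tcp_pos: [0.5952, -0.276, 0.0951]
eef_rot: [-0.439, -0.541, 0.553, 0.457]
wrist_force: [0.5, 0.4, 0.6]
opening: 0.0734
```

Emit:
servo_tool --steps '[[0.4,[0,0,0],0],[0,[0,0,0],0],[0,[0,0,0],0],[0,[0,0,0],0],[0,[0,0,0],0]]' --squeeze 10

```text
time_s: 23.42
tcp_pos: [0.5967, -0.2755, 0.097]
eef_rot: [-0.44, -0.541, 0.552, 0.456]
wrist_force: [1.6, 4.3, 6.2]
opening: 0.0478
```

Emit:
servo_tool --steps '[[0,[-0.003,0,0],0],[0,[-0.006,-0.001,0],0],[0,[-0.006,-0.001,0],0],[0,[-0.006,-0.001,0],0]]' --squeeze 10

```text
time_s: 23.75
tcp_pos: [0.5958, -0.2757, 0.098]
eef_rot: [-0.442, -0.543, 0.551, 0.454]
wrist_force: [8.0, 3.5, 0.3]
opening: 0.0475
```

```bash
python3 seat.py 32; python3 -c "
from fit import *
look('33',zmin=.14)"
```

```text
23.75 [ 0.59578489 -0.275654    0.09802922]
tall 1180 1088 lat -0.0037 n 0.0045 pitch 49.00 yawoff 0.53 mouth [ 0.7106 -0.2549  0.2235] foot [ 0.5565 -0.2871  0.0423]
short 1333 1198 lat -0.0001 n 0.0016 pitch 45.51 yawoff -0.32 mouth [ 0.6351 -0.1142  0.1631] foot [ 0.5215 -0.1361  0.0454]
t 23.8 tcp [ 0.5958 -0.2756  0.098 ] F [8.  3.5 0.7] Tq [ 0.726 -1.31  -0.08 ] op 0.0474 yaw 11.34
scene 179
top 1347
pitch 48.8 yawoff 0.6 lat -0.0035 dz -0.0081 inl 1471/1526  mouth@0.179 [ 0.712 -0.255  0.225]  grip s=0.061
```

Emit:
servo_tool --steps '[[0,[0,0.003,0.004],0],[0,[0,0.006,0.008],0],[0,[0,0.007,0.012],0],[0,[0,0.007,0.014],0],[0,[0,0.007,0.014],0]]' --squeeze 6

```text
time_s: 24.32
tcp_pos: [0.5953, -0.2723, 0.1049]
eef_rot: [-0.442, -0.542, 0.551, 0.455]
wrist_force: [-0.8, 0.3, -2.0]
opening: 0.0476
```

```bash
python3 seat.py 34
```

```text
24.3167 [ 0.59532262 -0.27229768  0.10487682]
tall 1299 1229 lat 0.0010 n 0.0006 pitch 42.73 yawoff 1.77 mouth [ 0.7223 -0.2462  0.2168] foot [ 0.5505 -0.2859  0.0539]
short 1328 1205 lat -0.0002 n 0.0016 pitch 45.55 yawoff -0.37 mouth [ 0.6349 -0.1144  0.1629] foot [ 0.5215 -0.1362  0.0451]
```

Emit:
servo_tool --steps '[[0,[-0.002,0,-0.004],0],[0,[-0.004,-0.001,-0.008],0],[0,[-0.005,-0.002,-0.012],0],[0,[-0.005,-0.002,-0.012],0]]' --squeeze 6

```text
time_s: 24.7
tcp_pos: [0.5932, -0.2735, 0.0995]
eef_rot: [-0.442, -0.542, 0.551, 0.454]
wrist_force: [0.4, 0.7, 1.4]
opening: 0.0474
```

```bash
python3 seat.py 35; python3 -c "
from h import *
print(get_state()['wrist_force'])"
```

```text
24.7 [ 0.5932253  -0.2735492   0.09948676]
tall 1267 1193 lat -0.0004 n 0.0010 pitch 44.65 yawoff 0.88 mouth [ 0.7166 -0.2499  0.2156] foot [ 0.5497 -0.2858  0.0469]
short 1332 1196 lat -0.0001 n 0.0016 pitch 45.53 yawoff -0.28 mouth [ 0.6351 -0.1142  0.1631] foot [ 0.5216 -0.1362  0.0454]
[-0.5210097   0.60195952  3.29893004]
```

Emit:
servo_tool --steps '[[0.56,[0,0,0],0],[0.6,[0,0,0],0],[0.64,[0,0,0],0],[0.7,[0,0,0],0],[0.8,[0,0,0],0],[0.8,[0,0,0],0]]'

```text
time_s: 25.25
tcp_pos: [0.5932, -0.2735, 0.0994]
eef_rot: [-0.442, -0.542, 0.551, 0.454]
wrist_force: [-0.2, 0.2, -0.1]
opening: 0.073
```

Emit:
servo_tool --steps '[[0.8,[0,0,0.03],0],[0.8,[0,0,0.08],0],[0.8,[0,0,0.16],0],[0.8,[0,0,0.24],0],[0.8,[0,0,0.32],0],[0.8,[-0.1,0,0.4],0],[0.8,[-0.2,0.03,0.4],0],[0.8,[-0.28,0.06,0.4],0],[0.8,[-0.36,0.09,0.4],0],[0.8,[-0.4,0.1,0.4],0]]'

```text
time_s: 26.08
tcp_pos: [0.4005, -0.2256, 0.2994]
eef_rot: [-0.442, -0.542, 0.551, 0.454]
wrist_force: [-0.4, -1.1, 1.0]
opening: 0.0736
```

```bash
python3 seat.py 36;python3 -c "
from h import *
c=cam('scene');save('s36',c);c=cam('wrist');save('w36',c)"
```

```text
26.0833 [ 0.40046302 -0.22555752  0.29942596]
tall 2217 2106 lat 0.0002 n 0.0017 pitch 43.97 yawoff 0.43 mouth [ 0.7167 -0.2498  0.2151] foot [ 0.5476 -0.2847  0.0484]
short 1373 1251 lat -0.0002 n 0.0016 pitch 45.55 yawoff -0.42 mouth [ 0.6349 -0.1144  0.1629] foot [ 0.5214 -0.1361  0.0451]
```

View pics/t36.png

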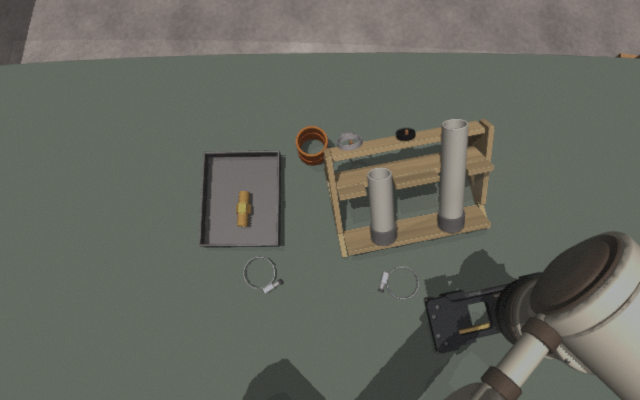

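View pics/s36.png

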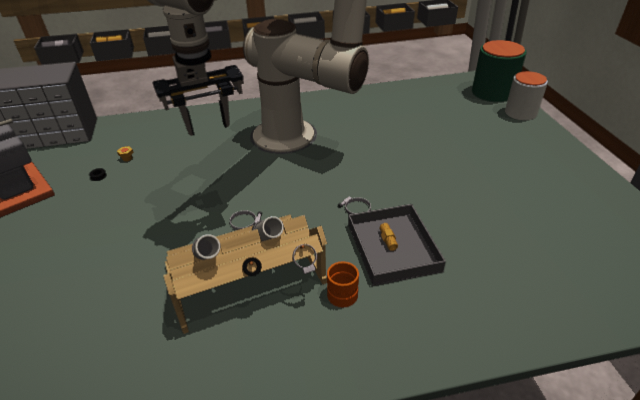

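Emit:
servo_tool --steps '[[0,[0.07,-0.025,0],0],[0,[0.14,-0.05,0],0],[0,[0.21,-0.08,0],0],[0,[0.28,-0.1,0],0],[0,[0.309,-0.114,-0.04],0],[0,[0.309,-0.114,-0.1],0],[0,[0.309,-0.114,-0.18],0],[0,[0.309,-0.114,-0.24],0],[0,[0.309,-0.114,-0.26],0],[0,[0.309,-0.114,-0.26],0]]'

```text
time_s: 27.07
tcp_pos: [0.5537, -0.2811, 0.1653]
eef_rot: [-0.44, -0.542, 0.551, 0.457]
wrist_force: [-0.3, 0.6, 0.3]
opening: 0.0091
```

```bash
python3 -c "
from h import *
s=get_state();print(s['tcp_pos'],s['wrist_force'],s['opening'])
c=cam('wrist');save('w37',c)"
```

```text
[ 0.55370335 -0.28112491  0.16529001] [-0.26801952  0.64075761  0.33444051] 0.009051538632713749
```

View pics/w37.png

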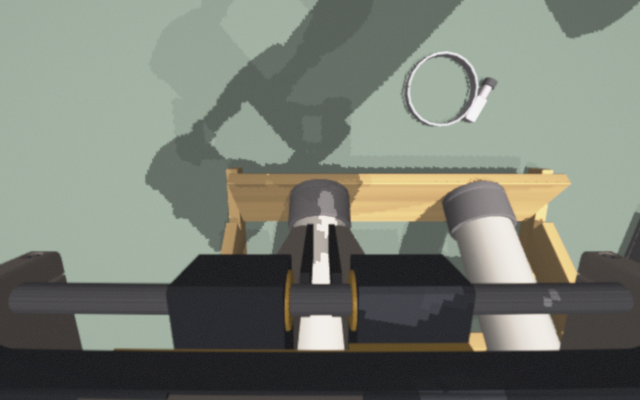

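Emit:
servo_tool --steps '[[0,[0.003,-0.002,-0.03],0],[0,[0.003,-0.002,-0.06],0],[0,[0.003,-0.002,-0.08],0],[0,[0.003,-0.002,-0.094],0],[0,[0.003,-0.002,-0.094],0],[0,[0.003,-0.002,-0.094],0]]'

```text
time_s: 27.62
tcp_pos: [0.5567, -0.2834, 0.1219]
eef_rot: [-0.442, -0.542, 0.551, 0.455]
wrist_force: [-0.5, -0.9, -0.3]
opening: 0.0006
```

Emit:
servo_tool --steps '[[0,[0,0,-0.004],0],[0,[0,0,-0.008],0],[0,[0,0,-0.008],0],[0,[0,0,-0.008],0]]'

```text
time_s: 27.95
tcp_pos: [0.5568, -0.2835, 0.1182]
eef_rot: [-0.442, -0.542, 0.551, 0.455]
wrist_force: [-0.1, -0.4, -0.1]
opening: 0.0006
```

```bash
python3 seat.py 38; python3 -c "
from h import *
s=get_state();print(s['tcp_pos'],s['wrist_force'],s['opening'])"
```

```text
27.95 [ 0.55683431 -0.28348754  0.11821117]
tall 1795 1700 lat 0.0002 n 0.0016 pitch 44.01 yawoff 0.44 mouth [ 0.7168 -0.2498  0.2151] foot [ 0.5478 -0.2848  0.0484]
short 1345 1205 lat -0.0001 n 0.0015 pitch 45.49 yawoff -0.30 mouth [ 0.6349 -0.1142  0.1628] foot [ 0.5213 -0.1362  0.0452]
[ 0.55681546 -0.28347261  0.11819175] [-0.35205874 -0.31918209  0.1454346 ] 0.0003143210103434624
```

Emit:
servo_tool --steps '[[0,[0,0,-0.004],0],[0,[0,0,-0.008],0],[0,[0,0,-0.01],0],[0,[0,0,-0.01],0]]'

```text
time_s: 28.33
tcp_pos: [0.5566, -0.2833, 0.1127]
eef_rot: [-0.442, -0.542, 0.551, 0.455]
wrist_force: [-0.3, -0.0, 0.4]
opening: 0.0002
```

Emit:
servo_tool --steps '[[0,[0,0,-0.004],0],[0,[0,0,-0.006],0],[0,[0,0,-0.006],0]]'

```text
time_s: 28.58
tcp_pos: [0.5565, -0.2833, 0.1096]
eef_rot: [-0.442, -0.542, 0.551, 0.455]
wrist_force: [-0.5, 0.5, 1.3]
opening: 0.0002
```

```bash
python3 seat.py 39
```

```text
28.5833 [ 0.55653039 -0.28329834  0.10955955]
tall 1787 1681 lat 0.0002 n 0.0018 pitch 44.82 yawoff 0.33 mouth [ 0.7157 -0.2501  0.2161] foot [ 0.549  -0.2842  0.0469]
short 1351 1211 lat -0.0000 n 0.0015 pitch 45.57 yawoff -0.21 mouth [ 0.635  -0.1141  0.163 ] foot [ 0.5216 -0.1363  0.0452]
```

Emit:
servo_tool --steps '[[0,[0,0,-0.002],0],[0,[0,0,-0.004],0],[0,[0,0,-0.004],0]]'

```text
time_s: 28.88
tcp_pos: [0.5568, -0.2837, 0.1079]
eef_rot: [-0.442, -0.542, 0.551, 0.455]
wrist_force: [-0.1, -0.7, 1.2]
opening: 0.0004
```

```bash
python3 seat.py 40
```

```text
28.8833 [ 0.55675794 -0.28366708  0.10790391]
tall 1774 1679 lat 0.0001 n 0.0019 pitch 45.50 yawoff 0.47 mouth [ 0.7146 -0.2503  0.2167] foot [ 0.5499 -0.2845  0.0455]
short 1346 1215 lat -0.0002 n 0.0015 pitch 45.44 yawoff -0.31 mouth [ 0.6352 -0.1143  0.163 ] foot [ 0.5215 -0.1362  0.0454]
```

Pitch and foot now match the original seated fit. Retreating straight up and away.

Emit:
servo_tool --steps '[[0,[0,0,0.02],0],[0,[0,0,0.06],0],[0,[0,0,0.14],0],[0,[0,0,0.22],0],[0,[-0.06,0,0.3],0],[0,[-0.14,0.03,0.36],0],[0,[-0.22,0.06,0.4],0],[0,[-0.28,0.08,0.4],0],[0,[-0.3,0.08,0.4],0],[0,[-0.3,0.08,0.4],0]]'

```text
time_s: 29.77
tcp_pos: [0.4045, -0.2429, 0.3102]
eef_rot: [-0.444, -0.541, 0.551, 0.454]
wrist_force: [-0.5, -0.4, 1.1]
opening: 0.0003
```

```bash
python3 seat.py 41;python3 -c "
from h import *
c=cam('scene');save('s41',c)
import numpy as np
c0=dict(np.load('pics/top0.npz'));c=cam('top');P=cloud(c)
I=c['img'].astype(int);m=(I[...,0]-I[...,2]>60);m[:150]=0;m[250:]=0;m[:,:205]=0;m[:,280:]=0
print('nipple',P[m].mean(0),m.sum(),P[m].min(0),P[m].max(0))
for n,(u0,u1,v0,v1) in dict(cb=(235,295,250,300),ca=(370,425,258,305),coup=(292,330,122,168)).items():
  print(n,np.abs(c['img'][v0:v1,u0:u1].astype(int)-c0['img'][v0:v1,u0:u1]).mean(), cv2.phaseCorrelate(cv2.cvtColor(c0['img'][v0:v1,u0:u1],7).astype(float),cv2.cvtColor(c['img'][v0:v1,u0:u1],7).astype(float)))
"
```

```text
29.7667 [ 0.4044791  -0.24294933  0.31023145]
tall 2191 2073 lat 0.0003 n 0.0020 pitch 45.30 yawoff 0.37 mouth [ 0.7147 -0.2502  0.2166] foot [ 0.5494 -0.2842  0.046 ]
short 1364 1227 lat -0.0002 n 0.0015 pitch 45.44 yawoff -0.40 mouth [ 0.6349 -0.1143  0.1628] foot [ 0.5212 -0.1361  0.0452]
nipple [0.58744518 0.18251225 0.03200733] 292 [0.54783236 0.17172535 0.02464894] [0.62736276 0.19474424 0.0374548 ]
cb 4.552 ((-0.031384947532590246, 0.12433899160117434), 0.9682427155394162)
ca 4.581947130883301 ((-0.016189370711089168, 0.018191758758064225), 0.9985871431191033)
coup 3.9185736079328755 ((-0.07073838029591428, -0.03664985447935365), 0.9812012194398577)
```

View pics/t41.png

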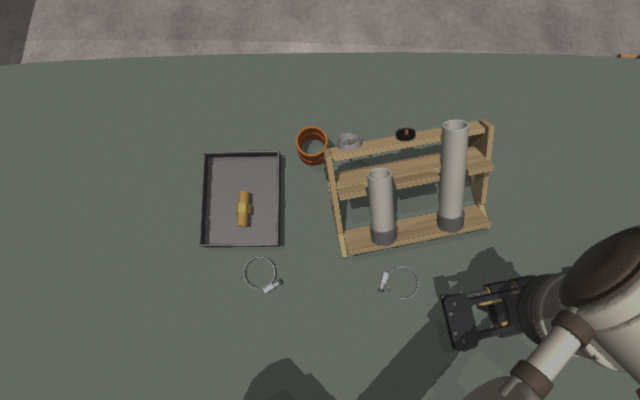

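The top view shows the holder seated in its notch (mouth at about column 455, row 125) and the nipple lying in the tray (about 243, 208). The two clamps and the coupling haven't moved.

```bash
python3 -c "
from station import finish_job; print(finish_job())"
```

```text
the job is handed in; nothing more can be done
None
```

The brass nipple is lying in the tray, and the empty tall holder is back in its own notch with its foot on the ledge. The job was handed in at about 30 s of the 58 s allowed.

- **Tipping:** The tool can only turn about the vertical. I gripped the holder near its foot and loosened the squeeze to 4–6 N so the mouth swung down over the tray. With the mouth at about 35° below level and its rim about 2 mm above the tray floor, the nipple slid onto the floor.
- **Bringing it back:** I raised the mouth again by lowering the barrel onto the tray's near wall, then onto the rack's notch.
- **Corrections:**
  - During the return the holder's rim caught on the tray wall (about 11 N), so I lifted it clear.
  - The first two releases in the rack left the holder about 2.5° too steep, then 1.5° too shallow. I fixed this with one regrip and a light push with closed fingers (about 1 N).
- **Last checks:**
  - **Holder:** It leans at 45.3°, against 45.4° at the start. Its foot is within about 1 mm of where it began and it is centred in the notch.
  - **Nipple:** Its middle is at about x 0.587, y 0.183, inside the tray.
  - **Other items:** The short holder is unmoved within measuring noise. The clamps and coupling are unmoved to within about 0.1 pixel in the top view.
  - **Robot:** The gripper is clear of everything.
- **Uncertainty:** The fits are good to about 1 mm and half a degree, so a gap under the foot of well under 1 mm could not be ruled out.

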